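# Clamp and tip the sample jars

## Task

Stand every small white sample jar upright in a pocket of its own in the tipping cradle, then turn the black knob clockwise until the jaw has closed and the slip clutch clicks. With the jars clamped, tip the cradle by its handle to 45 degrees (well short of 60), hold it still there for about two seconds, and bring it back fully level; leave the jars clamped and upright in it and the other things on the bench undisturbed.

Things in the scene. Friction and masses are not known exactly. Their poses are not given: they have to be found in the camera images.
- trough (a point): Centre of the floor of the trough in the tilting aluminium cradle, 70 mm above the bench when level. Axes when level: z up, x away from the robot, y along the row of 5 pockets towards the knob; they tilt with the cradle. Dividers (4 mm thick), back wall (+x) and jaw (-x) stand 20 mm high above the floor.
- pivot (a point): Centre of the cradle's tilt axis, 75 mm above the bench, on its white stand fixed to the bench (base plate 130 x 450 x 14 mm, front edge 60 mm to -x). y is the tilt axis (pointing to the knob's end), x the horizontal direction in which the cradle tips (away from the robot), z up.
- cradle (a joint): Tilt of the cradle in rad: 0 = level (a firm stop), grows as its top tips away from the robot (to +x of the pivot), 0.785 = 45 degrees, 1.3 = far stop. The hinge is stiff (about 0.5 N m, 4 N at the handle) and stays where it is left. A white quadrant beside the lever has long ticks at 0 and 45 degrees.
- handle (a point): Middle of the bright metal round handle bar (14 mm diameter, 70 mm long, along the tilt axis), 195 mm to -y of the pivot, on a lever whose flat arm is 37 mm nearer the trough. The bar is 115 mm from the tilt axis: when level 20 mm to -x and 113 mm above it (lever leans 10 degrees to the robot). Pinched from above across x it turns between the fingers.
- knob (a point): Centre of the round black torque-limiting knob, 38 mm diameter, 32 mm high, axis vertical when the cradle is level, sides free all round; this point is then 154 mm above the bench. It stands 185 mm to +y of the pivot, on a 20 mm thick spindle over a grey gearbox. Clockwise seen from above closes the jaw.
- spindle (a joint): Turn of the jaw screw in rad; it drives the jaw 2.5 mm per rad to +x of the trough. 0 = fully open, 4.2 = closed, at its stop; starts between 0 and 1. The knob turns it through the slip clutch; it is light (0.03 N m) and stays where it is left.
- cap (a joint): Turn of the knob relative to the jaw screw in rad, clockwise positive: stays near 0 while the screw turns along and grows only when the slip clutch gives (at 0.12 N m), as it does once the jaw is at its stop. One click is 0.5 rad of slip.
- pocket0 (a point): Floor centre of pocket 0 of the trough (pocket 0 is nearest the handle, 4 nearest the knob), where a jar's underside goes: 46 mm wide along y, 46 to 49 mm across x while the jaw is open, 39 mm when closed; pockets are 50 mm apart; axes as those of the trough.
- pocket1 (a point): Floor centre of pocket 1 of the trough (pocket 0 is nearest the handle, 4 nearest the knob), where a jar's underside goes: 46 mm wide along y, 46 to 49 mm across x while the jaw is open, 39 mm when closed; pockets are 50 mm apart; axes as those of the trough.
- pocket2 (a point): Floor centre of pocket 2 of the trough (pocket 0 is nearest the handle, 4 nearest the knob), where a jar's underside goes: 46 mm wide along y, 46 to 49 mm across x while the jaw is open, 39 mm when closed; pockets are 50 mm apart; axes as those of the trough.
- pocket3 (a point): Floor centre of pocket 3 of the trough (pocket 0 is nearest the handle, 4 nearest the knob), where a jar's underside goes: 46 mm wide along y, 46 to 49 mm across x while the jaw is open, 39 mm when closed; pockets are 50 mm apart; axes as those of the trough.
- pocket4 (a point): Floor centre of pocket 4 of the trough (pocket 0 is nearest the handle, 4 nearest the knob), where a jar's underside goes: 46 mm wide along y, 46 to 49 mm across x while the jaw is open, 39 mm when closed; pockets are 50 mm apart; axes as those of the trough.
- jar0_mid (a point): Centre (half-way up) of a sample jar: upright white plastic cylinder, 38 mm diameter, 56 mm high, with a grey screw lid and a heavy steel foot, 70 to 150 g; z is its axis. May be absent.
- jar1_mid (a point): Centre (half-way up) of a sample jar: upright white plastic cylinder, 38 mm diameter, 56 mm high, with a grey screw lid and a heavy steel foot, 70 to 150 g; z is its axis. May be absent.
- jar2_mid (a point): Centre (half-way up) of a sample jar: upright white plastic cylinder, 38 mm diameter, 56 mm high, with a grey screw lid and a heavy steel foot, 70 to 150 g; z is its axis. May be absent.
- jar3_mid (a point): Centre (half-way up) of a sample jar: upright white plastic cylinder, 38 mm diameter, 56 mm high, with a grey screw lid and a heavy steel foot, 70 to 150 g; z is its axis. May be absent.
- jar4_mid (a point): Centre (half-way up) of a sample jar: upright white plastic cylinder, 38 mm diameter, 56 mm high, with a grey screw lid and a heavy steel foot, 70 to 150 g; z is its axis. May be absent.
- reagent: Bystander: tall amber bottle, 64 mm diameter, 150 mm high; origin at the centre of its underside.
- beaker: Bystander: empty glass beaker, 70 mm wide, 80 mm high; origin at the centre of its underside.
- case: Bystander: small wooden case 100 x 70 x 45 mm; origin at the centre of its underside.
Things that resemble listed ones, but are neither listed nor needed, are in the scene too. What is shaped like the part that bears jar0_mid but orange is not meant. What is shaped like the part that bears jar3_mid but yellow is not meant.

How it is judged:
By the outcome, as a careful person would: the job done as asked, in the order asked, and still so for the second after the job is handed in, with the robot touching nothing.
Of jar0, jar1, jar2, jar3, jar4 only 3 to 5 are there at a start; the rules pass over those that are not, and their reading is None.
At some moment in a run one of jar0, jar1, jar2, jar3, jar4 may be knocked a few centimetres aside while the robot is not near it.
It also fails if it takes over 210 s, if anything falls off the work surface, if the arm or the gripper's body presses on something with over 40 N, if the wrist force passes 120 N, or if a joint passes its speed limit or range.

## Robot

A 6-joint arm with a two-finger parallel gripper is mounted at the origin on the work surface. World frame = base frame: x ahead of the robot, y to its left, z up, the work surface at z = 0. Lengths are in mm, angles in rad, forces in N, time in s.
With the tool pointing down it reaches from about 275 to 750 mm from the base axis. Payload 10.2 kg.
Tool frame: the origin (TCP) lies at the very end of the fingers, on their centre line; the grasp point (between the pads) lies 19 mm behind it (ctrl.grip_depth is the distance from the TCP to the grasp point, in mm); z points along the fingers, x is the direction in which the jaws open and shut, and the axes are right-handed (so a half turn about z gives the same grasp; the last joint's range is limited). The gripper opens to 85 mm and grips with 20 to 120 N. Pads are 22 mm wide; open, the fingers measure 114 mm over their backs; the gripper's body (76 mm by 85 mm) begins 54 mm behind the grasp point. The pads swing forward as they close: fully open they stand 13 mm farther back than shut.
Start: joints at [1.112, 0.313, 1.498, -0, 1.331, -0.223], TCP at [122.664, 510.475, 231.294] pointing down, gripper open.
Joint ranges: [-2.94, 2.94], [-0.97, 2.17], [0.19, 2.56], [-1.23, 4.37], [0.02, 3.11], [-2.88, 2.88]. Speed limits (rad/s): [2.39, 2.39, 3.01, 3.14, 3.14, 3.14].

## Interface

Orientations are given as a unit quaternion [w, x, y, z].
In Python, from rig import ctrl gives the robot as it stands.
- The arm moves only by the tool play_rows, never from a script. Its argument "motion" is a list of rows, each a list of 2 entries, a list of its own where there are three numbers: the shift along the tool's x, y, z in mm, then the turn, a rotation vector about the tool's x, y, z in degrees. A call has 1 to 20 rows; each row shifts and turns the commanded pose from where the row before left it, along the tool's axes as they then stand; what a row does not reach is not made up. A row lasts 1/12 s, in which the tool goes at most 41.7 mm and 7.16 degrees, less where a joint would pass 70% of its speed; a pose out of reach is approached as far as the arm can. A call with a gripper value outside its range is refused whole. "fingers" is the finger opening in mm, from 0 to 85.4, set as the call begins (left out, the last holds). The fingers move at their own pace and stop on an object; "squeeze" is the grip in N (left out, the last holds). Time passes only in rows, so rows that do not move let the fingers close. It gives the time, the measured TCP pose, the force and the opening at its end, in the units of the state.
- ctrl.sense(): the state, without advancing time (a new reading comes with each control period).
- ctrl.capture(name): name is "side" or "top"; returns the picture (420x560x3 uint8, red, green, blue); there is no depth.
- ctrl.get_calibration(name): a dict with "K" (3x3 intrinsics, pixels), "k1" (the pictures are not rectified: a ray, as slopes to the right and down, at radius r is drawn at 1 + k1 r^2 times it, then the intrinsics apply), "R" (3x3) and "t" (3): a world point X has camera coordinates R X + t. Camera axes: x right, y down, z forward; pixel columns grow to the right and rows downward; lengths in mm; the calibration is good to about 2 mm. A picture is of the moment at which its call begins. get_calibration takes no time and is no camera call.
- ctrl.finish_job(): hands the job in, once; it reports no verdict.
Trained networks look in the newest picture that a camera, given by its name, has taken for a name from the list of things; names that differ only in an ending like _2 or _b are one class to them, and where a whole thing is asked for, a point or a joint stands for the part that bears it (a point fixed in the world has none). Each returns a list of dicts, best first, with "p" (0 to 1); they miss things now and then, are a little off and sometimes report something else, mostly with a low value. They report only what shows in the picture. A call takes as long as a camera call. They do not tell look-alikes from the thing itself.
- ctrl.spot_in(camera, name): "position" ([column, row] as shares, 0 to 1, of the picture: columns of its width, rows of its height, amid what is visible of it).
The state is a dict: "time_s": time; "joints": joint angles; "dq": joint speeds; "tau": joint torques, N m; "eef_pos": TCP position; "ee_rot": TCP orientation; "force": force on the tool from outside, world axes, zero at the start; "wrist_torque": the same for the moment, N m; "grip_width": opening from 0.0 (shut) to 1.0 (fully open).
Only numpy, scipy, OpenCV 4.12 (cv2) and the standard library are available. Lean on these libraries where they do the work, as an engineer would, in place of code of your own. Each camera call takes 0.05 s, during which the arm holds its last target. There are 200 camera calls.

## Working session

There is one attempt and no reset: what is moved stays moved. The work goes in short steps, Python scripts to look and compute and a tool call to move; the robot and the scene stay as the last step left them, time stands still between calls to the robot, and variables do not carry over. Pictures are saved under pics/ and viewed, about 12 in all and at most 16, crops included, and the job is handed in when it is done.

Besides the shell and the picture viewer there is one more tool, called after "Emit:" by a JSON object that holds its "op" and its "data". play_rows: Moves the arm, as the interface text tells. Its arguments: {"type":"object","properties":{"motion":{"type":"array"},"fingers":{"type":"number"},"squeeze":{"type":"number"}},"required":["motion"]}

```bash
ls; mkdir -p pics
cat > h.py <<'E'
import numpy as np, cv2
from rig import ctrl
def ray(cam,uv):
    c=ctrl.get_calibration(cam);K=np.array(c["K"]);R=np.array(c["R"]);t=np.array(c["t"])
    p=np.linalg.inv(K)@[uv[0],uv[1],1];d=p[:2].copy();u=d.copy()
    for _ in range(20):u=d/(1+c["k1"]*(u@u))
    v=R.T@np.array([u[0],u[1],1]);return -R.T@t,v/np.linalg.norm(v)
def atz(cam,uv,z):
    o,v=ray(cam,uv);return o+v*(z-o[2])/v[2]
def proj(cam,X):
    c=ctrl.get_calibration(cam);q=np.array(c["R"])@X+np.array(c["t"]);s=q[:2]/q[2];s=s*(1+c["k1"]*(s@s))
    return (np.array(c["K"])@[s[0],s[1],1])[:2]
def tri(uv1,uv2,c1="top",c2="side"):
    o1,v1=ray(c1,uv1);o2,v2=ray(c2,uv2)
    s=np.linalg.lstsq(np.c_[v1,-v2],o2-o1,rcond=None)[0]
    a=o1+s[0]*v1;b=o2+s[1]*v2;return (a+b)/2,np.linalg.norm(a-b)
def snap(cam,name,crop=None,f=1):
    im=ctrl.capture(cam)[:,:,::-1].copy()
    if crop: im=im[crop[1]:crop[3],crop[0]:crop[2]]
    if f!=1: im=cv2.resize(im,None,fx=f,fy=f,interpolation=cv2.INTER_CUBIC)
    cv2.imwrite("pics/"+name+".png",im)
def spot(cam,n):
    return [(np.array(d["position"])*[560,420],round(d["p"],2)) for d in ctrl.spot_in(cam,n)]
E
python3 - <<'E'
from h import *
np.set_printoptions(precision=1,suppress=True)
for c in("top","side"):
    snap(c,c+"0",f=1.4)
    k=ctrl.get_calibration(c);print(c,-np.array(k["R"]).T@k["t"],np.array(k["K"])[0,0])
    for n in["jar0_mid","knob","handle","trough","pivot","pocket0","pocket4","reagent","beaker","case"]:
        print(c,n,[(p.round(1).tolist(),q) for p,q in spot(c,n)])
print(ctrl.sense())
E
```

```text
pics
top [ 490.2  -21.3 1462. ] 477.3719564601861
top jar0_mid [([240.1, 259.8], 0.56), ([267.1, 270.7], 0.4)]
top knob [([211.7, 215.6], 0.72), ([272.6, 209.3], 0.26)]
top handle [([272.5, 212.9], 0.82)]
top trough [([272.7, 215.8], 0.63), ([284.1, 211.2], 0.49)]
top pivot [([281.2, 207.0], 0.86), ([274.3, 210.1], 0.49)]
top pocket0 [([272.7, 211.3], 0.77)]
top pocket4 [([272.7, 211.3], 0.77)]
top reagent [([128.7, 223.0], 0.72)]
top beaker [([441.5, 218.4], 0.88), ([209.1, 213.8], 0.62)]
top case [([258.7, 145.7], 0.58)]
side [281.3 828.4 744.2] 401.47523051137637
side jar0_mid [([347.5, 267.5], 0.87), ([322.4, 284.3], 0.73)]
side knob [([259.6, 247.2], 0.9)]
side handle [([281.1, 243.7], 0.81)]
side trough [([283.7, 245.1], 0.77)]
side pivot [([283.1, 251.1], 0.76)]
side pocket0 [([283.6, 245.3], 0.91)]
side pocket4 [([283.6, 245.3], 0.91)]
side reagent [([218.8, 376.0], 0.9)]
side beaker []
side case [([213.0, 240.5], 0.76)]
{'time_s': 1.1, 'joints': array([ 1.1,  0.3,  1.5,  0. ,  1.3, -0.2]), 'dq': array([ 0., -0.,  0.,  0., -0.,  0.]), 'tau': array([ -0. , -41.2, -26. ,  -0. ,   0. ,   0. ]), 'eef_pos': array([122.7, 510.5, 231.3]), 'ee_rot': array([-0. ,  0.8,  0.6,  0. ]), 'force': array([ 0.7, -0.4,  0.3]), 'wrist_torque': array([0., 0., 0.]), 'grip_width': 0.9982322855450572}
```

View pics/top0.png

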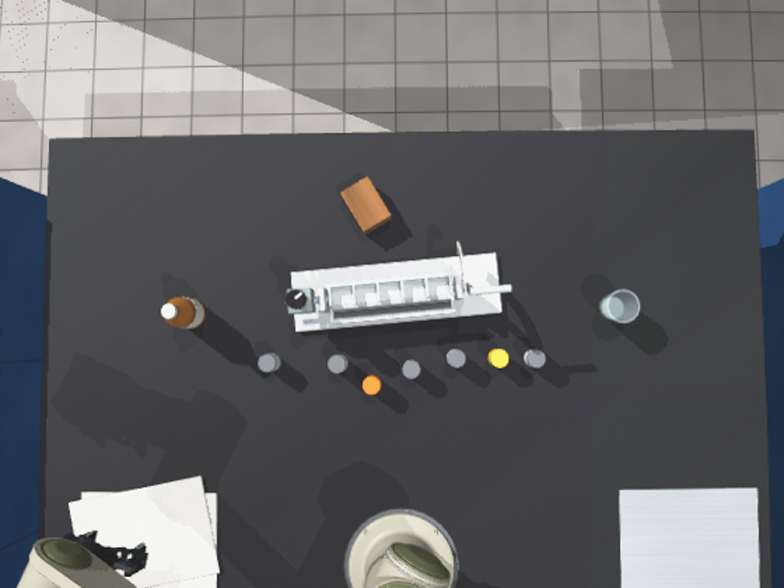

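View pics/side0.png

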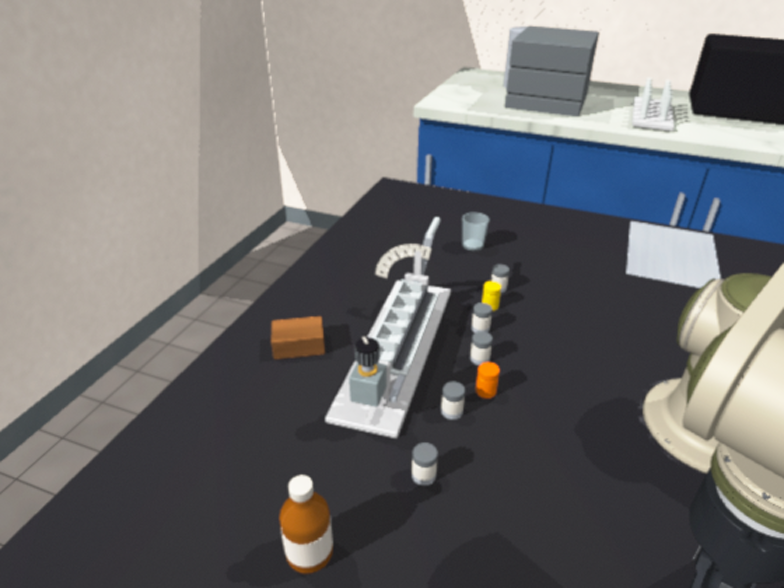

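Five grey-lidded jars show at top-picture pixels (1.4x) (268,363), (337,364), (411,369), (456,358) and (535,359). The look-alikes are orange at (371,385) and yellow at (498,358), which I leave alone. The knob is at (298,299) and the handle bar at about (490,289). I'll take one close crop from each camera to check.

Run:
```python
from h import *
snap("top","topc",(180,165,390,285),3.8)
snap("side","sidec",(225,150,375,350),3)
```

```text
(no output)
```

View pics/topc.png

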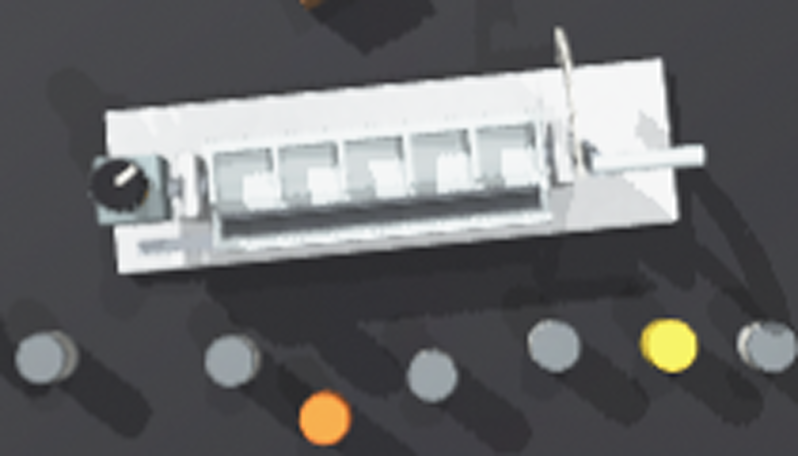

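View pics/sidec.png

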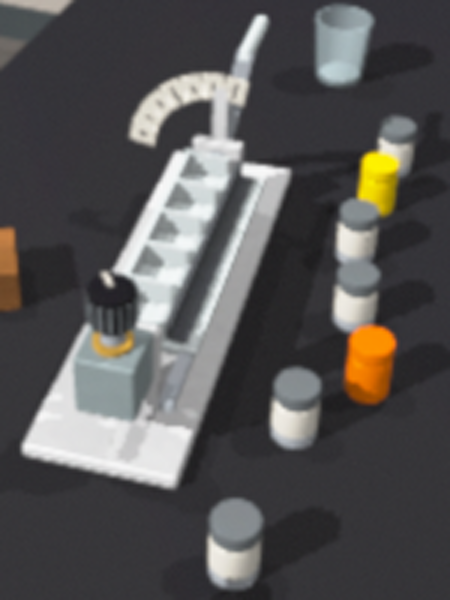

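Crops confirm it: knob (120,185) in the top crop, handle bar (590–705,157), plate corners (105,112), (661,59), (678,218), (120,273), and lids as listed. Next I fit the stand pose and the jars from both views.

```bash
cat > fit.py <<'E'
from h import *
from scipy.optimize import least_squares
np.set_printoptions(precision=2,suppress=True)
T=lambda x,y:(180+x/3.8,165+y/3.8)
S=lambda x,y:(225+x/3,150+y/3)
obs=[("top",T(105,112),(70,225,14)),("top",T(661,59),(70,-225,14)),("top",T(678,218),(-60,-225,14)),("top",T(120,273),(-60,225,14)),
("top",T(121,186),(0,185,170)),("top",T(706,156),(-20,-230,188)),
("side",S(22,452),(70,225,14)),("side",S(178,487),(-60,225,14)),("side",S(291,172),(-60,-225,14)),("side",S(108,284),(0,185,170)),("side",S(262,18),(-20,-230,188))]
def W(p,X):
    c,s=np.cos(p[2]),np.sin(p[2]);return np.array([p[0]+c*X[0]-s*X[1],p[1]+s*X[0]+c*X[1],X[2]])
if __name__=="__main__":
    def r(p,o): return np.concatenate([proj(c,W(p,X))-u for c,u,X in o])
    for sel in("top","side","topside"):
        o=[x for x in obs if x[0] in sel]
        s=least_squares(r,[500,0,0.1],args=(o,),loss="soft_l1",x_scale=[10,10,.1]);print(sel,s.x,np.degrees(s.x[2]));print(s.fun.reshape(-1,2).tolist() if 0 else s.fun.reshape(-1,2).round(1).tolist())
    # jars: grey lids, triangulate lid top centres
    ims={c:ctrl.capture(c) for c in("top","side")}
    jt=[T(43,358),T(231,360),T(432,376),T(553,346),T(771,346)]
    js=[S(236,520),S(297,387),S(358,278),S(358,217),S(398,130)]
    for a,b in zip(jt,js): 
        X,e=tri(a,b);print(X,e,atz("top",a,56),atz("side",b,56))
    print(tri(T(324,419),S(371,342)),tri(T(670,345),S(379,167)))
    print(ctrl.sense()["ee_rot"])
E
python3 fit.py
```

```text
top [581.45   7.08   0.09] 5.04066221656959
[[-0.7, 0.3], [-0.4, 0.0], [-0.3, 0.6], [-1.1, 0.3], [1.6, -0.6], [1.6, -0.5]]
side [577.93  15.6    0.09] 5.171727205200998
[[-0.7, -0.2], [-0.3, -0.3], [-0.4, -0.2], [2.6, 0.5], [0.2, 0.5]]
topside [580.4   10.42   0.09] 5.099379563293202
[[-1.8, 0.7], [-1.5, 0.3], [-1.4, 0.9], [-2.1, 0.7], [0.4, -0.1], [0.4, -0.2], [-0.7, -2.1], [-0.7, -2.2], [-0.6, -1.1], [2.4, -1.2], [0.1, -0.4]]
[436.7  276.9   49.38] 0.18019777336882298 [436.87 275.48  56.  ] [435.31 282.18  56.  ]
[433.91 130.03  47.42] 0.8097763271132739 [434.64 129.2   56.  ] [431.64 138.53  56.  ]
[420.78 -26.13  45.92] 0.3957366358827411 [421.47 -26.05  56.  ] [418.58 -13.85  56.  ]
[ 443.42 -120.37   43.83] 0.12286386589370861 [ 443.88 -119.51   56.  ] [ 440.55 -103.91   56.  ]
[ 441.24 -289.64   45.29] 2.034157374849437 [ 442.6  -287.41   56.  ] [ 437.82 -272.8    56.  ]
(array([388.84,  57.84,  49.84]), np.float64(0.6520225377067772)) (array([ 443.49, -211.04,   45.71]), np.float64(0.3160063388759645))
[-0.    0.79  0.62  0.  ]
```

```bash
sed -i 's|T=lambda.*|T=lambda x,y:(180+(x+.5)/3.8-.5,165+(y+.5)/3.8-.5)|;s|S=lambda.*|S=lambda x,y:(225+(x+.5)/3-.5,150+(y+.5)/3-.5)|;s|S(108,284)|S(113,289)|' fit.py
python3 - <<'E'
from fit import *
def r(p,o): return np.concatenate([proj(c,W(p,np.array(X)+([0,p[3],0] if X[2]==14 else 0)))-u for c,u,X in o])
for sel in("top","side","topside"):
    o=[x for x in obs if x[0] in sel]
    s=least_squares(r,[500,0,0.1,0],args=(o,),loss="soft_l1",x_scale=[10,10,.1,10]);print(sel,s.x);print(s.fun.reshape(-1,2).round(1).tolist())
    if sel=="top":p=s.x
im=cv2.resize(ctrl.capture("side")[150:350,225:375,::-1],None,fx=4,fy=4,interpolation=cv2.INTER_CUBIC)[:, :]
th=np.linspace(0,6.283,60)
def dr(P,col): cv2.polylines(im,[np.array([((proj("side",q)-[225,150]+.5)*4-.5) for q in P]).round().astype(int)],False,col,1)
for a in[T(43,358),T(231,360),T(432,376),T(553,346),T(771,346)]:
    X=atz("top",a,56)
    for z in(0,56): dr([[X[0]+19*np.cos(t),X[1]+19*np.sin(t),z] for t in th],(0,0,255))
dr([W(p,(x,y+p[3],14)) for x,y in((-60,225),(70,225),(70,-225),(-60,-225),(-60,225))],(0,0,255))
dr([W(p,(19*np.cos(t),185+19*np.sin(t),170)) for t in th],(0,0,255))
dr([W(p,(-20,y,188)) for y in(-160,-230)],(0,0,255))
cv2.imwrite("pics/ov.png",im[:600] if 0 else cv2.resize(im,None,fx=.75,fy=.75,interpolation=cv2.INTER_AREA))
E
```

```text
top [582.17  12.57   0.09  -6.32]
[[-0.1, 0.3], [0.3, -0.1], [0.3, 0.5], [-0.4, 0.3], [0.0, -0.4], [-0.1, -0.4]]
side [578.25  18.58   0.09  -3.56]
[[-0.4, -0.1], [-0.1, -0.2], [-0.3, 0.0], [0.7, -0.1], [0.1, 1.2]]
topside [581.07  13.39   0.09  -5.55]
[[-0.6, 0.7], [-0.3, 0.2], [-0.2, 0.8], [-0.9, 0.7], [-0.3, 0.0], [-0.4, -0.1], [-0.3, -2.6], [-0.4, -2.8], [-0.5, -1.3], [0.3, -1.8], [-0.2, 0.3]]
```

View pics/ov.png

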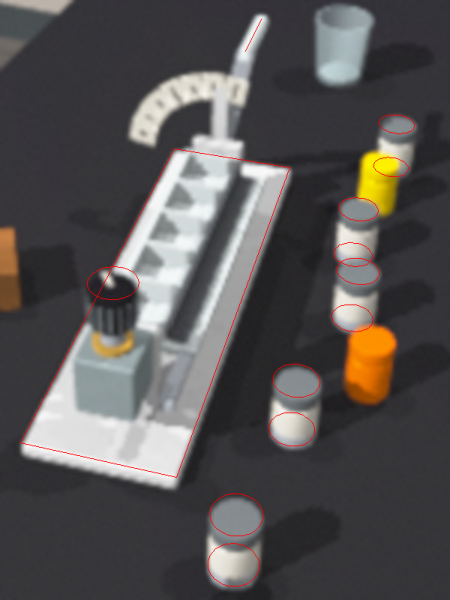

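The side view is shifted about 2 px relative to the top view in the y direction, while x agrees. Next I bring the gripper over the first jar and use its known pose to see which camera is biased.

```bash
cat >> h.py <<'E'
YAW=0.089
def delta(x,y,z,yaw=YAW,src=None):
    s=ctrl.sense();p=np.array(s["eef_pos"]) if src is None else np.array(src)
    d=np.array([x,y,z])-p;c,q=np.cos(yaw),np.sin(yaw)
    return np.array([d[0]*c+d[1]*q, d[0]*q-d[1]*c, -d[2]]).round(1)
def yaw():
    w,x,y,z=ctrl.sense()["ee_rot"];return np.arctan2(2*(x*y+w*z),1-2*(y*y+z*z))
E
python3 - <<'E'
from h import *
print(delta(437,277,150),np.degrees(yaw()-YAW))
E
```

```text
[292.3 260.5  81.3] 71.38971774510901
```

Emit:
{"op": "play_rows", "data": {"motion": [[[0,0,0],[0,0,7.13]],[[0,0,0],[0,0,7.13]],[[0,0,0],[0,0,7.13]],[[0,0,0],[0,0,7.13]],[[0,0,0],[0,0,7.13]],[[0,0,0],[0,0,7.13]],[[0,0,0],[0,0,7.13]],[[0,0,0],[0,0,7.13]],[[0,0,0],[0,0,7.13]],[[0,0,0],[0,0,7.13]]]}}

```text
time_s: 2.18
eef_pos: [122.7, 510.5, 231.3]
ee_rot: [-0.0, 0.999, 0.042, 0.0]
force: [0.8, 0.3, 0.5]
grip_width: 1.0
```

Emit:
{"op": "play_rows", "data": {"motion": [[[18.3,16.3,5],[0,0,0]],[[18.3,16.3,5],[0,0,0]],[[18.3,16.3,5],[0,0,0]],[[18.3,16.3,5],[0,0,0]],[[18.3,16.3,5],[0,0,0]],[[18.3,16.3,5],[0,0,0]],[[18.3,16.3,5],[0,0,0]],[[18.3,16.3,5],[0,0,0]],[[18.3,16.3,5],[0,0,0]],[[18.3,16.3,5],[0,0,0]],[[18.3,16.3,5],[0,0,0]],[[18.3,16.3,5],[0,0,0]],[[18.3,16.3,5],[0,0,0]],[[18.3,16.3,5],[0,0,0]],[[18.3,16.3,5],[0,0,0]],[[18.3,16.3,5],[0,0,0]],[[0,0,0],[0,0,0]],[[0,0,0],[0,0,0]],[[0,0,0],[0,0,0]]], "fingers": 58}}

```text
time_s: 3.77
eef_pos: [437.4, 277.6, 151.4]
ee_rot: [-0.0, 0.999, 0.045, -0.0]
force: [-0.2, 0.0, -0.2]
grip_width: 0.677
```

Run:
```python
from h import *
s=ctrl.sense();p=np.array(s["eef_pos"]);w=s["grip_width"]*85.4
print(p,w,yaw())
ims=[]
for cam in("side","top"):
    im=ctrl.capture(cam)[:,:,::-1]
    c=proj(cam,p);x0,y0=(c-[40,45]).astype(int);x1=x0+80;y1=y0+80
    cr=cv2.resize(im[y0:y1,x0:x1],None,fx=5,fy=5,interpolation=cv2.INTER_CUBIC)
    cx,sx=np.cos(yaw()),np.sin(yaw())
    for sg in(-1,1):
      for b in(-11,11):
        X=p+np.array([cx,sx,0])*sg*w/2+np.array([sx,-cx,0])*b
        q=((proj(cam,X)-[x0,y0]+.5)*5-.5);cv2.circle(cr,tuple(int(v) for v in q.round()),2,(0,0,255),-1)
    ims.append(cr)
cv2.imwrite("pics/g.png",np.hstack(ims))
```

```text
[437.42300568 277.55549666 151.38343309] 57.776759464917774 0.09065290608657658
```

View pics/g.png

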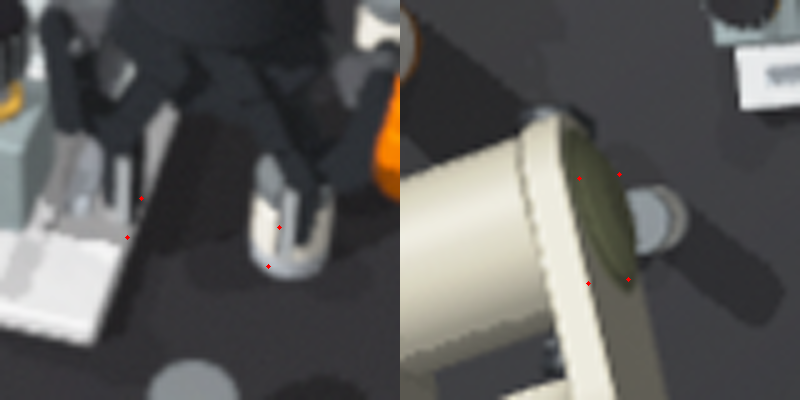

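Run:
```python
from fit import *
p=[582.17,12.57,.089]
im=cv2.resize(cv2.imread("pics/topc.png")[80:270,180:600],None,fx=1.9,fy=1.9,interpolation=cv2.INTER_CUBIC)
def q(X):
    u=proj("top",W(p,X));u=((u-[180,165]+.5)*3.8-.5-[180,80]+.5)*1.9-.5;return u.round().astype(int)
for y in range(-100,101,50):
    for z,c in((70,(255,0,0)),(90,(0,0,255))):
        cv2.polylines(im,[np.array([q((a,y+b,z)) for a,b in((-23,-23),(-23,23),(23,23),(23,-23))])],True,c,1)
cv2.imwrite("pics/tr.png",im)
```

```text
(no output)
```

View pics/tr.png

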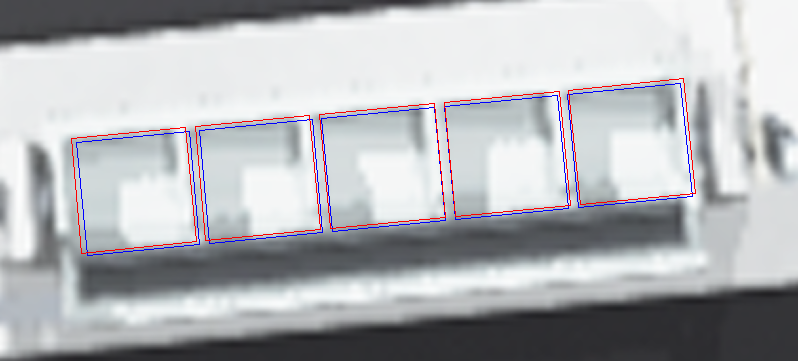

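The overlay fits the pockets well: dividers line up to about 1 mm, and the trough centre is at the pivot. Descending on the first jar.

Emit:
{"op": "play_rows", "data": {"motion": [[[0.6,1,15],[0,0,0]],[[0,0,15],[0,0,0]],[[0,0,15],[0,0,0]],[[0,0,15],[0,0,0]],[[0,0,15],[0,0,0]],[[0,0,15],[0,0,0]],[[0,0,12],[0,0,0]],[[0,0,10],[0,0,0]],[[0,0,8],[0,0,0]],[[0,0,6.4],[0,0,0]],[[0,0,0],[0,0,0]],[[0,0,0],[0,0,0]]]}}

```text
time_s: 4.87
eef_pos: [438.6, 276.4, 25.1]
ee_rot: [-0.0, 0.999, 0.045, 0.0]
force: [-0.2, 0.1, -0.9]
grip_width: 0.677
```

Run:
```python
from h import *
snap("side","d1",(250,280,370,370),6)
s=ctrl.sense();print(s["eef_pos"],s["force"])
```

```text
[438.76342997 276.44133684  25.34059418] [-0.01330866  1.38069096 -0.47366664]
```

View pics/d1.png

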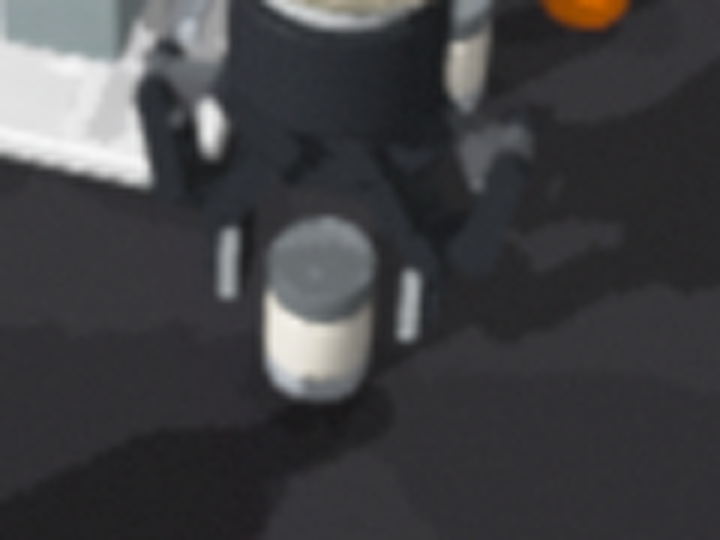

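The jar is centred between the fingers in x (strips at columns 229 and 409, jar at 320). In y it sits several mm nearer the side camera than the gripper. I'll quantify the side camera's bias from the known finger positions.

Run:
```python
from h import *
np.set_printoptions(precision=1,suppress=True)
p=np.array([438.7,276.4,0]);c,s=np.cos(.09),np.sin(.09)
D=lambda x,y:np.array((250+(x+.5)/6-.5,280+(y+.5)/6-.5))
for z in(25,28,31):
    for sg,o in((1,D(229,298)),(-1,D(409,340))):
        for w in(29,31):
            X=p+np.array([c,s,0])*sg*w+np.array([-s,c,0])*11+[0,0,z];print(z,sg,w,proj("side",X)-o)
# jar from side
for uv,z in(((322,262),56),):print("lid",atz("side",D(*uv),z))
# jar silhouette bottom in side at (318,402): nearest foot edge z=0
print("foot front",atz("side",D(318,402),0), "lid back",atz("side",D(321,214),56),"lid front",atz("side",D(321,312),56))
c=ctrl.get_calibration("side");print(c["k1"],np.array(c["K"]))
```

```text
25 1 29 [0.6 2. ]
25 1 31 [-0.2  1.8]
25 -1 29 [-3.4  1. ]
25 -1 31 [-2.5  1.2]
28 1 29 [0.7 1.1]
28 1 31 [-0.2  0.9]
28 -1 29 [-3.3  0.1]
28 -1 31 [-2.4  0.3]
31 1 29 [0.7 0.2]
31 1 31 [-0.2  0. ]
31 -1 29 [-3.2 -0.8]
31 -1 31 [-2.3 -0.6]
lid [436.2 282.3  56. ]
foot front [430.1 298.3   0. ] lid back [443.4 261.8  56. ] lid front [429.6 303.   56. ]
-0.0032431138139663216 [[401.5   0.  291.1]
 [  0.  401.5 206.9]
 [  0.    0.    1. ]]
```

The side view is right in y (fingers within 0.5 px) and the top view is right in x. So the true positions are the top-camera values with y + 5.5 mm. Shifting, gripping and lifting.

Emit:
{"op": "play_rows", "data": {"motion": [[[0,-2.7,0],[0,0,0]],[[0,-2.8,0],[0,0,0]],[[0,0,0],[0,0,0]]]}}

```text
time_s: 5.17
eef_pos: [438.2, 282.3, 25.3]
ee_rot: [-0.0, 0.999, 0.045, 0.0]
force: [-0.1, -0.3, -0.8]
grip_width: 0.681
```

Emit:
{"op": "play_rows", "data": {"motion": [[[0,0,0],[0,0,0]],[[0,0,0],[0,0,0]],[[0,0,0],[0,0,0]],[[0,0,0],[0,0,0]],[[0,0,0],[0,0,0]],[[0,0,0],[0,0,0]],[[0,0,0],[0,0,0]],[[0,0,0],[0,0,0]],[[0,0,-5],[0,0,0]],[[0,0,-10],[0,0,0]],[[0,0,-20],[0,0,0]],[[0,0,-20],[0,0,0]],[[0,0,-20],[0,0,0]],[[0,0,-20],[0,0,0]],[[0,0,-10],[0,0,0]],[[0,0,0],[0,0,0]]], "fingers": 20, "squeeze": 30}}

```text
time_s: 6.5
eef_pos: [439.0, 282.1, 132.2]
ee_rot: [-0.001, 0.999, 0.045, 0.002]
force: [-0.4, -0.4, -0.9]
grip_width: 0.434
```

```bash
cat >> h.py <<'E'
C=np.array([582,18.4])
def pocket(k):
    y=-100+50*k; return C+[-np.sin(YAW)*y,np.cos(YAW)*y]
E
python3 - <<'E'
from h import *
s=ctrl.sense();p=s["eef_pos"];q=pocket(4);print(p,s["grip_width"]*85.4,yaw(),s["force"])
print(q,delta(p[0],q[1],130,yaw()),delta(q[0],q[1],130,yaw(),[p[0],q[1],130]))
E
```

```text
[438.9719978  282.10947257 132.18675521] 37.0748814991936 0.0906501613054429 [-0.37554663 -0.43542024 -0.85169016]
[573.11174483 118.00421136] [-14.9 163.4   2.2] [133.6  12.1  -0. ]
```

Emit:
{"op": "play_rows", "data": {"motion": [[[-1.5,16.3,0],[0,0,0]],[[-1.5,16.3,0],[0,0,0]],[[-1.5,16.3,0],[0,0,0]],[[-1.5,16.3,0],[0,0,0]],[[-1.5,16.3,0],[0,0,0]],[[-1.5,16.3,0],[0,0,0]],[[-1.5,16.3,0],[0,0,0]],[[-1.5,16.3,0],[0,0,0]],[[-1.5,16.3,0],[0,0,0]],[[-1.5,16.3,0],[0,0,0]],[[16.7,1.5,0],[0,0,0]],[[16.7,1.5,0],[0,0,0]],[[16.7,1.5,0],[0,0,0]],[[16.7,1.5,0],[0,0,0]],[[16.7,1.5,0],[0,0,0]],[[16.7,1.5,0],[0,0,0]],[[16.7,1.5,0],[0,0,0]],[[16.7,1.5,0],[0,0,0]],[[0,0,0],[0,0,0]],[[0,0,0],[0,0,0]]]}}

```text
time_s: 8.17
eef_pos: [571.5, 118.1, 128.4]
ee_rot: [-0.0, 0.999, 0.045, -0.001]
force: [-0.2, 0.4, -1.9]
grip_width: 0.431
```

Run:
```python
from h import *
s=ctrl.sense();p=s["eef_pos"];q=pocket(4);print(p,s["grip_width"]*85.4,yaw(),s["force"])
print(delta(q[0],q[1],96,yaw()))
snap("side","p4",(225,190,345,280),6)
```

```text
[571.48134861 118.0878389  128.35069968] 36.82230364386171 0.09042156752593476 [-0.1500363   0.44843449 -1.88122384]
[ 1.6  0.2 32.4]
```

View pics/p4.png

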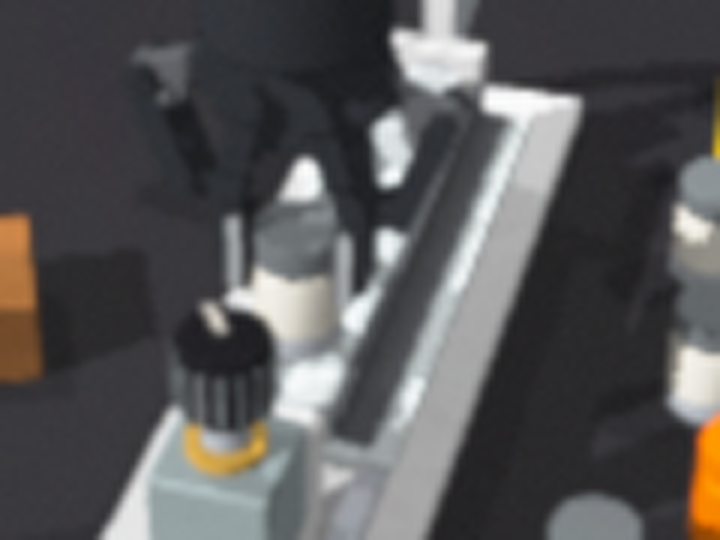

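The jar hangs above pocket 4, upright. Lowering slowly and watching the force.

Emit:
{"op": "play_rows", "data": {"motion": [[[1.6,0,4],[0,0,0]],[[0,0,4],[0,0,0]],[[0,0,4],[0,0,0]],[[0,0,4],[0,0,0]],[[0,0,4],[0,0,0]],[[0,0,4],[0,0,0]],[[0,0,4],[0,0,0]],[[0,0,3],[0,0,0]],[[0,0,0],[0,0,0]],[[0,0,0],[0,0,0]]]}}

```text
time_s: 9.05
eef_pos: [573.6, 118.4, 98.8]
ee_rot: [-0.0, 0.999, 0.045, -0.0]
force: [0.5, -0.3, -1.3]
grip_width: 0.436
```

Run:
```python
from h import *
s=ctrl.sense();p=s["eef_pos"];print(p,s["grip_width"]*85.4,yaw(),s["force"],s["wrist_torque"])
```

```text
[573.57324008 118.3714928   98.78138501] 37.22537093473583 0.09061596296511475 [ 0.46421747 -0.27324958 -1.27961903] [-0.00143839 -0.03308139  0.02429351]
```

Emit:
{"op": "play_rows", "data": {"motion": [[[0,0,1],[0,0,0]],[[0,0,1],[0,0,0]],[[0,0,1],[0,0,0]],[[0,0,0.5],[0,0,0]],[[0,0,0],[0,0,0]],[[0,0,0],[0,0,0]]]}}

```text
time_s: 9.55
eef_pos: [573.6, 118.3, 95.4]
ee_rot: [0.0, 0.999, 0.045, -0.0]
force: [-0.2, 0.1, -1.4]
grip_width: 0.434
```

Emit:
{"op": "play_rows", "data": {"motion": [[[0,0,0],[0,0,0]],[[0,0,0],[0,0,0]],[[0,0,0],[0,0,0]],[[0,0,0],[0,0,0]],[[0,0,0],[0,0,0]],[[0,0,-5],[0,0,0]],[[0,0,-10],[0,0,0]],[[0,0,-15],[0,0,0]],[[0,0,-20],[0,0,0]],[[0,0,-20],[0,0,0]],[[0,0,0],[0,0,0]]], "fingers": 58}}

```text
time_s: 10.47
eef_pos: [575.3, 118.4, 170.5]
ee_rot: [0.0, 0.999, 0.045, 0.004]
force: [0.4, -0.2, 0.3]
grip_width: 0.679
```

Run:
```python
from h import *
print(delta(435.7,136,150,yaw()),delta(435.7,136,25.3,yaw(),(435.7,136,150)))
for c in("top","side"):
  print([(p.round(1).tolist(),q) for p,q in spot(c,"jar0_mid")])
```

```text
[-137.5  -30.1   20.5] [  0.    0.  124.7]
[([266.9, 271.5], 0.55), ([239.4, 258.5], 0.48)]
[([347.7, 268.5], 0.65), ([322.5, 283.0], 0.64)]
```

```bash
cat >> h.py <<'E'
def lids(z=56):
    im=ctrl.capture("top");hsv=cv2.cvtColor(im,cv2.COLOR_RGB2HSV)
    m=((hsv[...,2]>105)).astype(np.uint8);m[:242]=0;m[300:]=0;m[:,:150]=0;m[:,430:]=0
    n,l,st,ce=cv2.connectedComponentsWithStats(m)
    for i in range(1,n):
        if st[i,4]>40:
            X=atz("top",ce[i],z);print("blob",ce[i].round(1),st[i,4],np.median(hsv[l==i],0),(X+[0,5.5,0]).round(1)[:2])
E
python3 -c "
from h import *
lids()"
```

```text
blob [223.7 269.7] 3199 [ 25.  26. 219.] [405.8 185. ]
blob [325.7 255.2] 134 [100.  19. 127.] [ 446.4 -114.4]
blob [355.6 255.3] 175 [ 29. 149. 247.] [ 445.6 -202.1]
blob [381.5 255.7] 162 [100.  19. 165.] [ 443.5 -277.8]
blob [293.2 263.5] 131 [101.  19. 127.] [422.8 -19.1]
blob [265.1 274.6] 158 [ 17. 173. 247.] [391.   63.3]
```

Emit:
{"op": "play_rows", "data": {"motion": [[[-17.2,-3.8,0],[0,0,0]],[[-17.2,-3.8,0],[0,0,0]],[[-17.2,-3.8,0],[0,0,0]],[[-17.2,-3.8,0],[0,0,0]],[[-17.2,-3.8,0],[0,0,0]],[[-17.2,-3.8,0],[0,0,0]],[[-17.2,-3.8,10],[0,0,0]],[[-17.1,-3.5,10],[0,0,0]],[[0,0,15],[0,0,0]],[[0,0,15],[0,0,0]],[[0,0,15],[0,0,0]],[[0,0,0],[0,0,0]],[[0,0,0],[0,0,0]]]}}

```text
time_s: 11.7
eef_pos: [433.4, 135.9, 99.9]
ee_rot: [-0.0, 0.999, 0.045, -0.001]
force: [-0.2, 0.2, -0.1]
grip_width: 0.678
```

Run:
```python
from h import *
print(delta(435.7,136,25.3,yaw()),ctrl.sense()["eef_pos"])
snap("side","d2",(265,220,385,310),6)
```

```text
[ 2.3  0.1 74.6] [433.38327562 135.85640258  99.87938413]
```

View pics/d2.png

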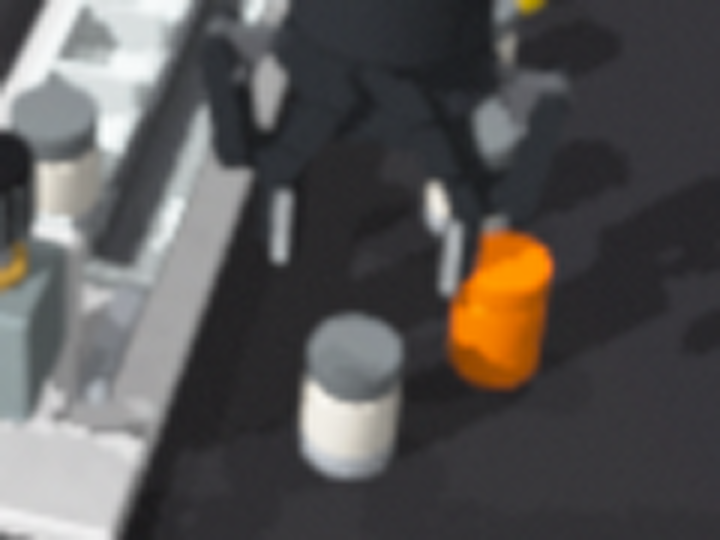

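Jar 1 stands upright in pocket 4. Jar 2 is below the fingers and the orange look-alike is clear of the path. Descending and gripping.

Emit:
{"op": "play_rows", "data": {"motion": [[[2.3,0,12],[0,0,0]],[[0,0,12],[0,0,0]],[[0,0,12],[0,0,0]],[[0,0,12],[0,0,0]],[[0,0,10],[0,0,0]],[[0,0,8],[0,0,0]],[[0,0,5],[0,0,0]],[[0,0,3.6],[0,0,0]],[[0,0,0],[0,0,0]],[[0,0,0],[0,0,0]]]}}

```text
time_s: 12.58
eef_pos: [436.5, 136.1, 26.1]
ee_rot: [-0.0, 0.999, 0.045, 0.0]
force: [-1.1, 0.1, -0.2]
grip_width: 0.68
```

Emit:
{"op": "play_rows", "data": {"motion": [[[0,0,0],[0,0,0]],[[0,0,0],[0,0,0]],[[0,0,0],[0,0,0]],[[0,0,0],[0,0,0]],[[0,0,0],[0,0,0]],[[0,0,0],[0,0,0]],[[0,0,0],[0,0,0]],[[0,0,0],[0,0,0]],[[0,0,-5],[0,0,0]],[[0,0,-10],[0,0,0]],[[0,0,-20],[0,0,0]],[[0,0,-20],[0,0,0]],[[0,0,-20],[0,0,0]],[[0,0,-20],[0,0,0]],[[0,0,-10],[0,0,0]],[[0,0,0],[0,0,0]],[[0,0,0],[0,0,0]]], "fingers": 20, "squeeze": 30}}

```text
time_s: 14.0
eef_pos: [436.1, 136.1, 130.8]
ee_rot: [0.0, 0.999, 0.045, 0.0]
force: [-0.3, 0.6, -1.1]
grip_width: 0.434
```

Run:
```python
from h import *
s=ctrl.sense();p=s["eef_pos"];q=pocket(3);print(p,q,s["grip_width"]*85.4,yaw(),s["force"])
print(delta(q[0],q[1],130,yaw()))
```

```text
[436.13536099 136.09488067 130.82626538] [577.55587242  68.20210568] 37.08141417993185 0.09057653711011668 [-0.29570317  0.6482026  -1.13630241]
[134.7  80.4   0.8]
```

Emit:
{"op": "play_rows", "data": {"motion": [[[0,16.1,0],[0,0,0]],[[0,16.1,0],[0,0,0]],[[0,16.1,0],[0,0,0]],[[0,16.1,0],[0,0,0]],[[0,16,0],[0,0,0]],[[16.8,0,0],[0,0,0]],[[16.8,0,0],[0,0,0]],[[16.8,0,0],[0,0,0]],[[16.8,0,0],[0,0,0]],[[16.8,0,0],[0,0,0]],[[16.9,0,0],[0,0,0]],[[16.9,0,0],[0,0,0]],[[16.9,0,0],[0,0,0]],[[0,0,0],[0,0,0]],[[0,0,0],[0,0,0]],[[0,0,0],[0,0,0]]]}}

```text
time_s: 15.33
eef_pos: [576.6, 68.3, 129.8]
ee_rot: [-0.0, 0.999, 0.045, -0.001]
force: [-1.2, 0.5, -0.6]
grip_width: 0.435
```

Run:
```python
from h import *
q=pocket(3);print(ctrl.sense()["eef_pos"],delta(q[0],q[1],96.2,yaw()))
```

```text
[576.60627712  68.25555843 129.76254005] [ 0.9  0.1 33.6]
```

Emit:
{"op": "play_rows", "data": {"motion": [[[0.9,0,4],[0,0,0]],[[0,0,4],[0,0,0]],[[0,0,4],[0,0,0]],[[0,0,4],[0,0,0]],[[0,0,4],[0,0,0]],[[0,0,4],[0,0,0]],[[0,0,4],[0,0,0]],[[0,0,2],[0,0,0]],[[0,0,1.5],[0,0,0]],[[0,0,1.5],[0,0,0]],[[0,0,0.5],[0,0,0]],[[0,0,0],[0,0,0]],[[0,0,0],[0,0,0]]]}}

```text
time_s: 16.42
eef_pos: [578.6, 68.3, 97.4]
ee_rot: [0.0, 0.999, 0.045, 0.0]
force: [-0.8, -1.0, -0.4]
grip_width: 0.434
```

Emit:
{"op": "play_rows", "data": {"motion": [[[0,0,1],[0,0,0]],[[0,0,0],[0,0,0]],[[0,0,0],[0,0,0]]]}}

```text
time_s: 16.67
eef_pos: [578.6, 68.3, 96.4]
ee_rot: [0.0, 0.999, 0.045, 0.0]
force: [0.7, -0.2, -0.3]
grip_width: 0.434
```

Emit:
{"op": "play_rows", "data": {"motion": [[[0,0,0],[0,0,0]],[[0,0,0],[0,0,0]],[[0,0,0],[0,0,0]],[[0,0,0],[0,0,0]],[[0,0,0],[0,0,0]],[[0,0,-5],[0,0,0]],[[0,0,-10],[0,0,0]],[[0,0,-15],[0,0,0]],[[0,0,-15],[0,0,0]],[[0,0,-15],[0,0,0]],[[0,0,0],[0,0,0]],[[0,0,0],[0,0,0]]], "fingers": 58}}

```text
time_s: 17.67
eef_pos: [578.8, 68.3, 157.2]
ee_rot: [0.0, 0.999, 0.045, 0.001]
force: [-0.1, 0.1, -0.8]
grip_width: 0.681
```

Run:
```python
from h import *
print(delta(422.5,-19.5,100,yaw()),ctrl.sense()["eef_pos"]);lids()
```

```text
[-163.7   73.3   57.2] [578.84845801  68.29700543 157.163209  ]
blob [242.6 270. ] 3210 [ 25.  26. 220.] [404.7 129.4]
blob [355.7 255.2] 173 [ 29. 148. 247.] [ 445.6 -202.4]
blob [325.1 255.5] 132 [100.  18. 128.] [ 445.4 -112.7]
blob [381.5 255.7] 162 [ 99.  19. 166.] [ 443.5 -277.8]
blob [293.2 263.3] 141 [101.  19. 169.] [423.2 -19.1]
```

Emit:
{"op": "play_rows", "data": {"motion": [[[-16.4,0,0],[0,0,0]],[[-16.4,0,0],[0,0,0]],[[-16.4,9,0],[0,0,0]],[[-16.4,9,0],[0,0,0]],[[-16.4,9,0],[0,0,0]],[[-16.4,9.3,0],[0,0,0]],[[-16.4,9,0],[0,0,0]],[[-16.4,9,0],[0,0,0]],[[-16.3,9,0],[0,0,0]],[[-16.3,10,0],[0,0,0]],[[0,0,15],[0,0,0]],[[0,0,15],[0,0,0]],[[0,0,15],[0,0,0]],[[0,0,12],[0,0,0]],[[0,0,0],[0,0,0]],[[0,0,0],[0,0,0]]]}}

```text
time_s: 19.05
eef_pos: [421.5, -19.4, 98.8]
ee_rot: [-0.0, 0.999, 0.045, -0.001]
force: [-0.5, -0.3, 0.8]
grip_width: 0.681
```

Run:
```python
from h import *
print(delta(422.8,-19.5,25.5,yaw()),ctrl.sense()["eef_pos"])
print(spot("side","jar0_mid"))
```

```text
[ 1.3  0.3 73.3] [421.51596862 -19.35146529  98.7666471 ]
[(array([323.008, 285.684]), 0.91), (array([346.696, 269.892]), 0.63), (array([283.304, 244.986]), 0.58)]
```

Emit:
{"op": "play_rows", "data": {"motion": [[[1.3,0,12],[0,0,0]],[[0,0,12],[0,0,0]],[[0,0,12],[0,0,0]],[[0,0,12],[0,0,0]],[[0,0,10],[0,0,0]],[[0,0,8],[0,0,0]],[[0,0,5],[0,0,0]],[[0,0,2.3],[0,0,0]],[[0,0,0],[0,0,0]],[[0,0,0],[0,0,0]]]}}

```text
time_s: 19.93
eef_pos: [423.6, -19.5, 26.4]
ee_rot: [0.0, 0.999, 0.045, 0.0]
force: [0.2, -0.2, -0.1]
grip_width: 0.679
```

Emit:
{"op": "play_rows", "data": {"motion": [[[0,0,0],[0,0,0]],[[0,0,0],[0,0,0]],[[0,0,0],[0,0,0]],[[0,0,0],[0,0,0]],[[0,0,0],[0,0,0]],[[0,0,0],[0,0,0]],[[0,0,0],[0,0,0]],[[0,0,0],[0,0,0]],[[0,0,-5],[0,0,0]],[[0,0,-10],[0,0,0]],[[0,0,-20],[0,0,0]],[[0,0,-20],[0,0,0]],[[0,0,-20],[0,0,0]],[[0,0,-20],[0,0,0]],[[0,0,-10],[0,0,0]],[[0,0,0],[0,0,0]],[[0,0,0],[0,0,0]]], "fingers": 20, "squeeze": 30}}

```text
time_s: 21.35
eef_pos: [423.2, -19.4, 131.0]
ee_rot: [0.0, 0.999, 0.045, 0.0]
force: [0.5, -0.7, -1.9]
grip_width: 0.432
```

Run:
```python
from h import *
s=ctrl.sense();p=s["eef_pos"];q=pocket(2);print(p,q,s["grip_width"]*85.4,yaw(),s["force"])
print(delta(q[0],q[1],130,yaw()))
snap("side","c3",(225,150,385,350),3)
```

```text
[423.22474187 -19.35763756 131.01692723] [582.   18.4] 36.91625486721002 0.09061104818693229 [ 0.53080146 -0.72047406 -1.8571409 ]
[161.5 -23.2   1. ]
```

View pics/c3.png

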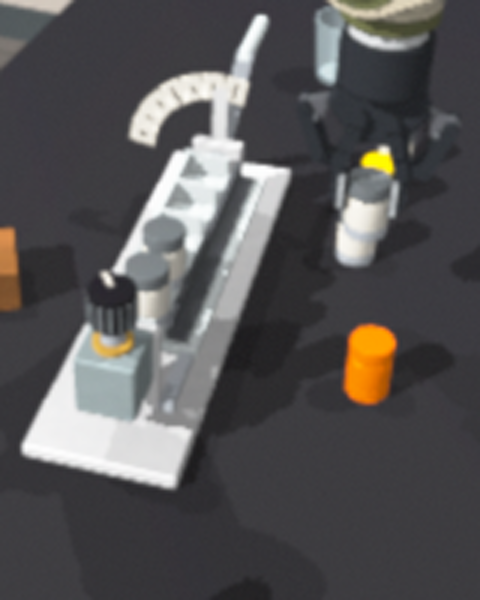

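Two jars stand upright in pockets 4 and 3, and the third is held. (11 pictures used.) Moving it to pocket 2.

Emit:
{"op": "play_rows", "data": {"motion": [[[0,-11.6,0],[0,0,0]],[[0,-11.6,0],[0,0,0]],[[16,0,0],[0,0,0]],[[16,0,0],[0,0,0]],[[16,0,0],[0,0,0]],[[16,0,0],[0,0,0]],[[16,0,0],[0,0,0]],[[16,0,0],[0,0,0]],[[16,0,0],[0,0,0]],[[16,0,0],[0,0,0]],[[16,0,0],[0,0,0]],[[17.5,0,0],[0,0,0]],[[0,0,0],[0,0,0]],[[0,0,0],[0,0,0]],[[0,0,0],[0,0,0]]]}}

```text
time_s: 22.65
eef_pos: [581.1, 18.4, 129.9]
ee_rot: [-0.0, 0.999, 0.045, -0.001]
force: [0.5, -0.3, -1.8]
grip_width: 0.432
```

Run:
```python
from h import *
q=pocket(2);print(ctrl.sense()["eef_pos"],delta(q[0],q[1],96,yaw()))
```

```text
[581.1228581   18.40993464 129.89502461] [ 0.9  0.1 33.9]
```

Emit:
{"op": "play_rows", "data": {"motion": [[[0.3,0,4],[0,0,0]],[[0,0,4],[0,0,0]],[[0,0,4],[0,0,0]],[[0,0,4],[0,0,0]],[[0,0,4],[0,0,0]],[[0,0,4],[0,0,0]],[[0,0,4],[0,0,0]],[[0,0,2],[0,0,0]],[[0,0,1.5],[0,0,0]],[[0,0,1.5],[0,0,0]],[[0,0,1.2],[0,0,0]],[[0,0,0],[0,0,0]],[[0,0,0],[0,0,0]],[[0,0,0],[0,0,0]]]}}

```text
time_s: 23.82
eef_pos: [582.4, 18.4, 96.9]
ee_rot: [0.0, 0.999, 0.045, 0.0]
force: [0.3, 0.2, -1.2]
grip_width: 0.442
```

Emit:
{"op": "play_rows", "data": {"motion": [[[0,0,0.5],[0,0,0]],[[0,0,0],[0,0,0]]]}}

```text
time_s: 23.98
eef_pos: [582.5, 18.3, 96.6]
ee_rot: [0.0, 0.999, 0.045, 0.0]
force: [-1.0, 0.2, 1.2]
grip_width: 0.44
```

Contact is beginning at the expected height. Releasing and going to jar 4.

Emit:
{"op": "play_rows", "data": {"motion": [[[0,0,0],[0,0,0]],[[0,0,0],[0,0,0]],[[0,0,0],[0,0,0]],[[0,0,0],[0,0,0]],[[0,0,0],[0,0,0]],[[0,0,-5],[0,0,0]],[[0,0,-10],[0,0,0]],[[0,0,-15],[0,0,0]],[[0,0,-15],[0,0,0]],[[0,0,-15],[0,0,0]],[[0,0,0],[0,0,0]],[[0,0,0],[0,0,0]]], "fingers": 58}}

```text
time_s: 24.98
eef_pos: [582.7, 18.3, 157.2]
ee_rot: [0.0, 0.999, 0.045, 0.001]
force: [0.1, 0.5, -0.6]
grip_width: 0.681
```

Run:
```python
from h import *
print(delta(445,-113,100,yaw()),ctrl.sense()["eef_pos"]);lids()
```

```text
[-149.   118.3   57.2] [582.69496582  18.30876721 157.18671332]
blob [260.  270.1] 3173 [ 25.  25. 220.] [404.   78.3]
blob [325.2 255.3] 146 [100.  19. 129.] [ 446.  -113.2]
blob [356.1 255.4] 162 [ 27. 164. 228.] [ 445.2 -203.4]
blob [381.5 255.7] 162 [ 99.  19. 167.] [ 443.5 -277.8]
```

Emit:
{"op": "play_rows", "data": {"motion": [[[-16.5,0,0],[0,0,0]],[[-16.5,0,0],[0,0,0]],[[-16.5,5,0],[0,0,0]],[[-16.5,16,0],[0,0,0]],[[-16.5,16,0],[0,0,0]],[[-16.5,16,0],[0,0,0]],[[-16.5,16,0],[0,0,0]],[[-16.5,16,0],[0,0,0]],[[-17,16,0],[0,0,0]],[[0,17.3,0],[0,0,0]],[[0,0,15],[0,0,0]],[[0,0,15],[0,0,0]],[[0,0,15],[0,0,0]],[[0,0,12],[0,0,0]],[[0,0,0],[0,0,0]],[[0,0,0],[0,0,0]]]}}

```text
time_s: 26.37
eef_pos: [444.2, -112.7, 98.7]
ee_rot: [-0.001, 0.999, 0.045, -0.001]
force: [-0.3, -0.9, -0.3]
grip_width: 0.682
```

Run:
```python
from h import *
print(delta(445.2,-113,25.5,yaw()),ctrl.sense()["eef_pos"])
```

```text
[ 1.   0.4 73.2] [ 444.20830081 -112.69775515   98.71921544]
```

Emit:
{"op": "play_rows", "data": {"motion": [[[1,0,12],[0,0,0]],[[0,0,12],[0,0,0]],[[0,0,12],[0,0,0]],[[0,0,12],[0,0,0]],[[0,0,10],[0,0,0]],[[0,0,8],[0,0,0]],[[0,0,5],[0,0,0]],[[0,0,2.2],[0,0,0]],[[0,0,0],[0,0,0]],[[0,0,0],[0,0,0]]]}}

```text
time_s: 27.2
eef_pos: [445.9, -113.0, 26.5]
ee_rot: [0.0, 0.999, 0.045, 0.0]
force: [0.7, -1.0, 0.8]
grip_width: 0.678
```

Emit:
{"op": "play_rows", "data": {"motion": [[[0,0,0],[0,0,0]],[[0,0,0],[0,0,0]],[[0,0,0],[0,0,0]],[[0,0,0],[0,0,0]],[[0,0,0],[0,0,0]],[[0,0,0],[0,0,0]],[[0,0,0],[0,0,0]],[[0,0,0],[0,0,0]],[[0,0,-5],[0,0,0]],[[0,0,-10],[0,0,0]],[[0,0,-20],[0,0,0]],[[0,0,-20],[0,0,0]],[[0,0,-20],[0,0,0]],[[0,0,-20],[0,0,0]],[[0,0,-10],[0,0,0]],[[0,0,0],[0,0,0]],[[0,0,0],[0,0,0]]], "fingers": 20, "squeeze": 30}}

```text
time_s: 28.62
eef_pos: [445.7, -112.8, 131.5]
ee_rot: [0.0, 0.999, 0.045, 0.0]
force: [-0.2, -0.0, -1.2]
grip_width: 0.435
```

Run:
```python
from h import *
s=ctrl.sense();p=s["eef_pos"];q=pocket(1);print(p,q,s["grip_width"]*85.4,yaw(),s["force"])
print(delta(q[0],q[1],130,yaw()))
```

```text
[ 445.65407054 -112.83954677  131.49464186] [586.44412758 -31.40210568] 37.18716438049203 0.09058518805620196 [-0.22447214 -0.01303433 -1.21341043]
[147.6 -68.4   1.5]
```

Emit:
{"op": "play_rows", "data": {"motion": [[[0,-17.1,0],[0,0,0]],[[0,-17.1,0],[0,0,0]],[[0,-17.1,0],[0,0,0]],[[0,-17.1,0],[0,0,0]],[[16.5,0,0],[0,0,0]],[[16.5,0,0],[0,0,0]],[[16.5,0,0],[0,0,0]],[[16.5,0,0],[0,0,0]],[[16.5,0,0],[0,0,0]],[[16.5,0,0],[0,0,0]],[[16.5,0,0],[0,0,0]],[[16.5,0,0],[0,0,0]],[[15.5,0,0],[0,0,0]],[[0,0,0],[0,0,0]],[[0,0,0],[0,0,0]],[[0,0,0],[0,0,0]]]}}

```text
time_s: 29.95
eef_pos: [585.4, -31.3, 130.2]
ee_rot: [-0.0, 0.999, 0.045, -0.001]
force: [0.7, 0.9, -2.0]
grip_width: 0.434
```

Run:
```python
from h import *
q=pocket(1);print(ctrl.sense()["eef_pos"],delta(q[0],q[1],96,yaw()))
```

```text
[585.39594288 -31.32494943 130.23219677] [ 1.   0.2 34.2]
```

Emit:
{"op": "play_rows", "data": {"motion": [[[0.5,0,4],[0,0,0]],[[0,0,4],[0,0,0]],[[0,0,4],[0,0,0]],[[0,0,4],[0,0,0]],[[0,0,4],[0,0,0]],[[0,0,4],[0,0,0]],[[0,0,4],[0,0,0]],[[0,0,2],[0,0,0]],[[0,0,1.5],[0,0,0]],[[0,0,1.5],[0,0,0]],[[0,0,1.2],[0,0,0]],[[0,0,0.5],[0,0,0]],[[0,0,0],[0,0,0]],[[0,0,0],[0,0,0]]]}}

```text
time_s: 31.12
eef_pos: [589.4, -28.7, 101.8]
ee_rot: [-0.001, 0.999, 0.046, 0.005]
force: [-5.5, 19.0, 36.1]
grip_width: 0.436
```

Emit:
{"op": "play_rows", "data": {"motion": [[[0,0,0],[0,0,0]],[[0,0,0],[0,0,0]],[[0,0,0],[0,0,0]],[[0,0,0],[0,0,0]],[[0,0,0],[0,0,0]],[[0,0,-5],[0,0,0]],[[0,0,-10],[0,0,0]],[[0,0,-15],[0,0,0]],[[0,0,-15],[0,0,0]],[[0,0,-15],[0,0,0]],[[0,0,0],[0,0,0]],[[0,0,0],[0,0,0]]], "fingers": 58}}

```text
time_s: 32.12
eef_pos: [587.2, -31.4, 157.2]
ee_rot: [0.0, 0.999, 0.045, 0.001]
force: [0.1, 0.2, -1.4]
grip_width: 0.673
```

Run:
```python
from h import *
print(delta(444,-281,100,yaw()),ctrl.sense()["eef_pos"]);lids()
ctrl.capture("side");print(spot("side","jar0_mid"))
```

```text
[-165.2  235.6   57.2] [587.17712772 -31.44747653 157.18062395]
blob [277.4 270.3] 3216 [ 25.  25. 221.] [403.1  27.3]
blob [355.5 255.2] 168 [ 27.  163.5 228. ] [ 445.7 -201.9]
blob [382.5 255.5] 134 [100.  20. 166.] [ 444.2 -280.7]
[(array([282.128, 262.794]), 0.69), (array([280.672, 228.816]), 0.64), (array([346.696, 266.7  ]), 0.62), (array([262.976, 254.604]), 0.29)]
```

The last lowering met a 36 N resistance, so jar 4 may be sitting on a divider. Checking before doing anything else.

Run:
```python
from h import *
a=ctrl.capture("side")[180:260,250:330,::-1]
b=ctrl.capture("top")[190:250,230:330,::-1]
a=cv2.resize(a,None,fx=5,fy=5,interpolation=cv2.INTER_CUBIC);b=cv2.resize(b,None,fx=4,fy=4,interpolation=cv2.INTER_CUBIC)
b=cv2.copyMakeBorder(b,0,400-b.shape[0],0,0,cv2.BORDER_CONSTANT)
cv2.imwrite("pics/j4.png",np.hstack([a,b]))
```

```text
(no output)
```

View pics/j4.png

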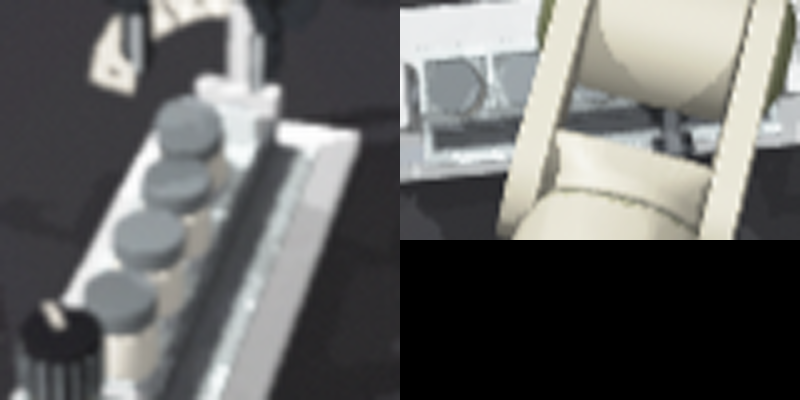

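Run:
```python
from h import *
ob=[(4,(120,298)),(3,(148,238)),(2,(177,185)),(1,(190,128))]
for k,u in ob:
    q=pocket(k);o=np.array([250+(u[0]+.5)/5-.5,180+(u[1]+.5)/5-.5]);print(k,o-proj("side",np.array([*q,126])))
    if k==1:
        P=np.array([*q,126.]);
        for d in np.eye(3)*10: print(d,proj("side",P+d)-proj("side",P))
```

```text
4 [0.95630318 1.40999737]
3 [0.7977102  1.26036919]
2 [1.27295259 1.61792496]
1 [-1.06513024  0.37972395]
[10.  0.  0.] [-3.40916409 -0.75715572]
[ 0. 10.  0.] [-1.26947853  1.91212997]
[ 0.  0. 10.] [ 0.06678483 -3.03080463]
```

Emit:
{"op": "play_rows", "data": {"motion": [[[-20,0,0],[0,0,0]],[[-25,0,0],[0,0,0]],[[-25,0,0],[0,0,0]],[[-25,0,0],[0,0,0]],[[-25,5,0],[0,0,0]],[[-25,15,0],[0,0,0]],[[-20.2,23,0],[0,0,0]],[[0,24,0],[0,0,0]],[[0,24,0],[0,0,0]],[[0,24,0],[0,0,0]],[[0,24,0],[0,0,0]],[[0,24,0],[0,0,0]],[[0,24,0],[0,0,0]],[[0,24,0],[0,0,0]],[[0,24.6,0],[0,0,0]],[[0,0,0],[0,0,0]],[[0,0,0],[0,0,0]]]}}

```text
time_s: 33.78
eef_pos: [443.3, -281.4, 155.7]
ee_rot: [-0.0, 0.999, 0.045, -0.0]
force: [0.2, 0.5, 0.2]
grip_width: 0.677
```

Run:
```python
from h import *
print(ctrl.sense()["eef_pos"])
a=ctrl.capture("side")[180:250,260:320,::-1]
b=ctrl.capture("top")[190:250,225:335,::-1]
a=cv2.resize(a,None,fx=6,fy=6,interpolation=cv2.INTER_CUBIC);b=cv2.resize(b,None,fx=4,fy=4,interpolation=cv2.INTER_CUBIC)
b=cv2.copyMakeBorder(b,0,420-b.shape[0],0,0,cv2.BORDER_CONSTANT)
cv2.imwrite("pics/j4b.png",np.hstack([a,b]))
```

```text
[ 443.3232569  -281.37227286  155.71525911]
```

View pics/j4b.png

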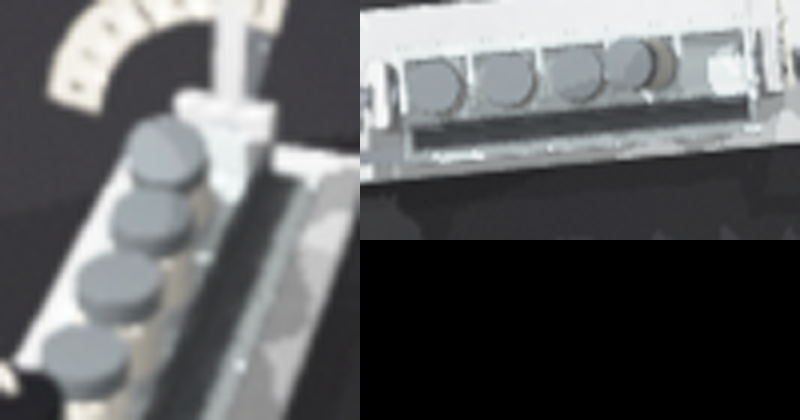

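The pocket-1 jar leans: its lid is towards the knob (crop (630,62)) and its foot is perched on the pocket 0/1 divider (right edge at crop column ~678). I'll locate its lid in 3D using the three good jars as a local calibration.

Run:
```python
from h import *
from scipy.optimize import least_squares
np.set_printoptions(precision=1,suppress=True)
T=lambda x,y:np.array((225+(x-360+.5)/4-.5,190+(y+.5)/4-.5))
S=lambda x,y:np.array((260+(x+.5)/6-.5,180+(y+.5)/6-.5))
known=[(4,T(434,84),S(85,357)),(3,T(505,78),S(118,283)),(2,T(576,72),S(152,218))]
rt=[];rs=[]
for k,t,s in known:
    P=np.array([*pocket(k),126]);rt.append(t-proj("top",P));rs.append(s-proj("side",P));print(k,rt[-1],rs[-1])
mt,ms=np.mean(rt,0),np.mean(rs,0)
t,s=T(630,62)-mt,S(168,142)-ms
f=lambda X:np.r_[proj("top",X)-t,proj("side",X)-s]
r=least_squares(f,[586,-20,126.]);L=r.x;print(L,r.fun,L-[*pocket(1),126])
d=L[:2]-pocket(1);c,q=np.cos(YAW),np.sin(YAW);print("in cradle x,y",d@[c,q],d@[-q,c])
# foot right edge
print("foot right edge if z~85:",atz("top",T(678,60)-mt,85)[:2]-pocket(1), "lid left edge",atz("top",T(606,64)-mt,126)[:2]-pocket(1),"lid right",atz("top",T(656,62)-mt,126)[:2]-pocket(1))
```

```text
4 [ 1.1 -0.6] [1.1 1.3]
3 [ 1.1 -0.4] [0.8 0.8]
2 [ 1.2 -0.1] [1.2 0.9]
[587.7 -19.4 141.6] [-0.1 -0.3  0.3  0. ] [ 1.2 12.  15.6]
in cradle x,y 2.3071443978484876 11.809555227254123
foot right edge if z~85: [  5.8 -22.9] lid left edge [ 0.4 28.6] lid right [ 1.5 -6.5]
```

The jar's lid is about 12 mm towards the knob and raised; it tilts ~17° about x. I will pinch it by the lid, set it on the bench to right itself, centre it by gripping along y, then re-place it.

Run:
```python
from h import *
print(delta(440,-21.2,168,yaw()),delta(587.8,-21.2,168,yaw(),(440,-21.2,168)))
```

```text
[  20.  -258.1  -12. ] [147.2  13.4  -0. ]
```

Emit:
{"op": "play_rows", "data": {"motion": [[[0,-10,-4],[0,0,0]],[[0,-20,-4],[0,0,0]],[[0,-26,-4],[0,0,0]],[[0,-26,0],[0,0,0]],[[0,-26,0],[0,0,0]],[[0,-26,0],[0,0,0]],[[0,-26,0],[0,0,0]],[[0,-26,0],[0,0,0]],[[0,-26,0],[0,0,0]],[[10,-23,0],[0,0,0]],[[20,-9.7,0],[0,0,0]],[[20,0,0],[0,0,0]],[[20,0,0],[0,0,0]],[[20,0,0],[0,0,0]],[[20,0,0],[0,0,0]],[[20,0,0],[0,0,0]],[[20,0,0],[0,0,0]],[[17.2,0,0],[0,0,0]],[[0,0,0],[0,0,0]],[[0,0,0],[0,0,0]]]}}

```text
time_s: 35.55
eef_pos: [587.5, -20.8, 168.3]
ee_rot: [-0.0, 0.999, 0.046, -0.0]
force: [-0.4, 0.3, -0.1]
grip_width: 0.679
```

Run:
```python
from h import *
print(delta(587.8,-21.2,113,yaw()),ctrl.sense()["eef_pos"])
```

```text
[ 0.3  0.4 55.3] [587.50508561 -20.82359174 168.32040101]
```

Emit:
{"op": "play_rows", "data": {"motion": [[[0,0,10],[0,0,0]],[[0,0,10],[0,0,0]],[[0,0,10],[0,0,0]],[[0,0,10],[0,0,0]],[[0,0,8],[0,0,0]],[[0,0,5],[0,0,0]],[[0,0,2],[0,0,0]],[[0,0,0],[0,0,0]],[[0,0,0],[0,0,0]]]}}

```text
time_s: 36.3
eef_pos: [588.2, -22.2, 113.7]
ee_rot: [0.0, 0.999, 0.045, 0.0]
force: [-0.8, -0.3, 0.3]
grip_width: 0.679
```

Emit:
{"op": "play_rows", "data": {"motion": [[[0,0,0],[0,0,0]],[[0,0,0],[0,0,0]],[[0,0,0],[0,0,0]],[[0,0,0],[0,0,0]],[[0,0,0],[0,0,0]],[[0,0,0],[0,0,0]],[[0,0,0],[0,0,0]],[[0,0,0],[0,0,0]],[[0,0,0],[0,0,0]]], "fingers": 20}}

```text
time_s: 37.05
eef_pos: [588.2, -22.1, 113.7]
ee_rot: [0.0, 0.999, 0.045, 0.0]
force: [-0.4, 1.8, 4.9]
grip_width: 0.434
```

Emit:
{"op": "play_rows", "data": {"motion": [[[0,0,-4],[0,0,0]],[[0,0,-8],[0,0,0]],[[0,0,-12],[0,0,0]],[[0,0,-12],[0,0,0]],[[0,0,-12],[0,0,0]],[[0,0,-8],[0,0,0]],[[-15,0,0],[0,0,0]],[[-20,0,0],[0,0,0]],[[-20,0,0],[0,0,0]],[[-20,0,0],[0,0,0]],[[-20,0,0],[0,0,0]],[[-20,0,0],[0,0,0]],[[-20,0,0],[0,0,0]],[[-15,0,0],[0,0,0]],[[0,0,20],[0,0,0]],[[0,0,20],[0,0,0]],[[0,0,20],[0,0,0]],[[0,0,20],[0,0,0]],[[0,0,0],[0,0,0]],[[0,0,0],[0,0,0]]]}}

```text
time_s: 38.72
eef_pos: [438.4, -35.6, 89.4]
ee_rot: [-0.0, 0.999, 0.045, -0.001]
force: [0.1, 0.4, -0.3]
grip_width: 0.436
```

Run:
```python
from h import *
s=ctrl.sense();print(s["eef_pos"],s["force"],s["grip_width"])
a=ctrl.capture("side")[140:280,260:400,::-1]
cv2.imwrite("pics/h4.png",cv2.resize(a,None,fx=4,fy=4,interpolation=cv2.INTER_CUBIC))
```

```text
[438.40112624 -35.63285357  89.44302021] [ 0.08668303  0.42932251 -0.26571453] 0.4355848868854619
```

View pics/h4.png

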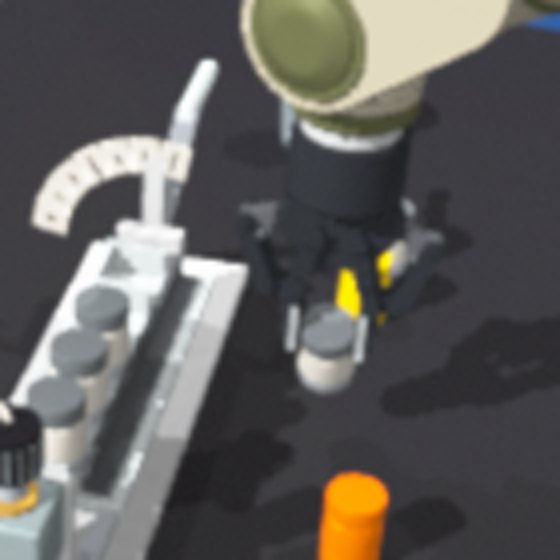

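The jar is held and the other three stand upright in pockets 4, 3 and 2 (14 pictures used). Lowering it to the bench.

Emit:
{"op": "play_rows", "data": {"motion": [[[0,0,12],[0,0,0]],[[0,0,12],[0,0,0]],[[0,0,10],[0,0,0]],[[0,0,6],[0,0,0]],[[0,0,2],[0,0,0]],[[0,0,2],[0,0,0]],[[0,0,0],[0,0,0]],[[0,0,0],[0,0,0]]]}}

```text
time_s: 39.43
eef_pos: [439.0, -35.8, 46.0]
ee_rot: [0.0, 0.999, 0.045, 0.0]
force: [0.1, 0.1, -1.0]
grip_width: 0.432
```

Emit:
{"op": "play_rows", "data": {"motion": [[[0,0,2],[0,0,0]],[[0,0,1],[0,0,0]],[[0,0,0],[0,0,0]]]}}

```text
time_s: 39.68
eef_pos: [438.6, -35.7, 42.3]
ee_rot: [-0.0, 0.999, 0.045, -0.0]
force: [-0.2, -0.4, -0.4]
grip_width: 0.432
```

Emit:
{"op": "play_rows", "data": {"motion": [[[0,0,1],[0,0,0]],[[0,0,1],[0,0,0]],[[0,0,1],[0,0,0]],[[0,0,0],[0,0,0]]]}}

```text
time_s: 40.02
eef_pos: [438.5, -35.7, 39.2]
ee_rot: [-0.0, 0.999, 0.045, -0.0]
force: [0.5, 0.4, -0.8]
grip_width: 0.432
```

Emit:
{"op": "play_rows", "data": {"motion": [[[0,0,1],[0,0,0]],[[0,0,1],[0,0,0]],[[0,0,0],[0,0,0]]]}}

```text
time_s: 40.27
eef_pos: [438.6, -35.7, 37.2]
ee_rot: [-0.0, 0.999, 0.045, -0.0]
force: [0.2, 1.7, -1.2]
grip_width: 0.433
```

Emit:
{"op": "play_rows", "data": {"motion": [[[0,0,1],[0,0,0]],[[0,0,1],[0,0,0]],[[0,0,0],[0,0,0]]]}}

```text
time_s: 40.52
eef_pos: [438.9, -35.9, 36.3]
ee_rot: [0.0, 0.999, 0.045, 0.0]
force: [-3.7, -0.1, 13.5]
grip_width: 0.435
```

Emit:
{"op": "play_rows", "data": {"motion": [[[0,0,1],[0,0,0]],[[0,0,1],[0,0,0]],[[0,0,0],[0,0,0]]]}}

```text
time_s: 40.77
eef_pos: [439.5, -36.1, 35.7]
ee_rot: [0.001, 0.999, 0.046, 0.001]
force: [-8.2, 1.1, 33.2]
grip_width: 0.435
```

Emit:
{"op": "play_rows", "data": {"motion": [[[0,0,-1.5],[0,0,0]],[[0,0,0],[0,0,0]]]}}

```text
time_s: 40.93
eef_pos: [439.3, -35.9, 36.1]
ee_rot: [0.0, 0.999, 0.045, 0.001]
force: [-3.4, 0.1, 14.8]
grip_width: 0.438
```

Emit:
{"op": "play_rows", "data": {"motion": [[[0,0,0],[0,0,0]],[[0,0,0],[0,0,0]],[[0,0,0],[0,0,0]],[[0,0,0],[0,0,0]],[[0,0,0],[0,0,0]],[[0,0,0],[0,0,0]],[[0,0,-5],[0,0,0]],[[0,0,-10],[0,0,0]],[[0,0,-20],[0,0,0]],[[0,0,-20],[0,0,0]],[[0,0,-20],[0,0,0]],[[0,0,0],[0,0,0]],[[0,0,0],[0,0,0]]], "fingers": 62}}

```text
time_s: 42.02
eef_pos: [439.0, -35.8, 110.7]
ee_rot: [0.0, 0.999, 0.045, 0.001]
force: [-0.2, 0.5, -0.7]
grip_width: 0.729
```

Run:
```python
from h import *
print(ctrl.sense()["eef_pos"])
im=ctrl.capture("side");print([(p.round(1),q,atz("side",p,28).round(0)) for p,q in spot("side","jar0_mid")])
a=im[210:270,300:370,::-1]
print(cv2.cvtColor(a,cv2.COLOR_BGR2GRAY)[::4,::4])
```

```text
[439.04292307 -35.80075405 110.71987619]
[(array([280. , 227.2]), 0.79, array([618., -48.,  28.])), (array([347.3, 267.1]), 0.69, array([393.,  47.,  28.])), (array([284. , 253.3]), 0.2, array([566.,  56.,  28.]))]
[[229  68 104 242 218 183  47 149  43  52  63 113 221 187  70  45  54  44]
 [109  78 177 205 218  70  48 169  47  62  62 171 216 191 171  47  45  47]
 [ 65  84 245 218 212  43  47 141  44  41  53 168 214 187 157  47  61  62]
 [ 74 139 182 191 148  46  46  45  39  53  52  54  89  93 105  58  62  61]
 [ 80 204 188 188  54  46  47  44  42  61  61  62  62  61  63  62  61  62]
 [ 87 207 189 183  40  43  42  41  44 133 156 141  62  62  61  61  63  58]
 [150 170 187 114  40  43  47  45  47 163 161 160  77  62  62  62  62  58]
 [170 186 185  47  40  47  47  46  76 159 129  95  65  50  45  45  49  62]
 [163 184 166  40  40  47  47  46  86 248 239 180  48  46  45  45  49  62]
 [181 183  87  40  42  47  45  38 100 246 226 164  44  45  55  61  61  61]
 [142 139  42  41  46  47  38  41  55 202 181 116  51  58  61  62  62  62]
 [140 118  40  40  47  48  44  42  45  62  61  57  57  57  61  63  61  61]
 [140  53  35  42  44  42  38  53  63  62  63  89 137  84  61  62  63  62]
 [136  33  32  39  38  38  46  64  59  47  64 174 174 174 112  57  57  58]
 [128  32  33  38  37  37  53  47  46  46  72 172 175 174 114  54  41  40]]
```

Run:
```python
from h import *
im=ctrl.capture("side");a=im[215:262,322:356].astype(int)
m=((a[...,0]>75)).astype(np.uint8)
n,l,st,ce=cv2.connectedComponentsWithStats(m)
for i in range(1,n):
    if st[i,4]>30: print(st[i]+[322,215,0,0,0],ce[i]+[322,215])
# predicted silhouette for jar at (439,y)
th=np.linspace(0,6.28,60)
for y in(-50,-40,-30):
    P=np.array([proj("side",np.array([439+19*np.cos(t),y+19*np.sin(t),z])) for t in th for z in(0,56)]);print(y,P.min(0),P.max(0))
print(delta(439,-36,40,yaw()))
```

```text
[343 215  13  10  99] [349.58585859 218.43434343]
[332 228  17  25 342] [339.69590643 240.17251462]
[341 257  15   5  58] [348.0862069  259.43103448]
-50 [331.83476293 229.04486047] [347.12511984 253.0295909 ]
-40 [330.91267028 231.07404737] [346.28231673 255.22428324]
-30 [329.97691858 233.13156842] [345.42755318 257.44959549]
[ 0.7  0.5 69.2]
```

Emit:
{"op": "play_rows", "data": {"motion": [[[0,8,0],[0,0,6.92]],[[0,0,0],[0,0,6.92]],[[0,0,0],[0,0,6.92]],[[0,0,0],[0,0,6.92]],[[0,0,0],[0,0,6.92]],[[0,0,0],[0,0,6.92]],[[0,0,0],[0,0,6.92]],[[0,0,0],[0,0,6.92]],[[0,0,0],[0,0,6.92]],[[0,0,0],[0,0,6.92]],[[0,0,0],[0,0,6.92]],[[0,0,0],[0,0,6.92]],[[0,0,0],[0,0,6.96]],[[8,0,0],[0,0,0]],[[0,0,0],[0,0,0]]], "fingers": 82}}

```text
time_s: 43.42
eef_pos: [440.1, -52.5, 109.4]
ee_rot: [0.0, 0.74, -0.673, -0.0]
force: [-0.6, -0.2, 0.4]
grip_width: 0.966
```

Run:
```python
from h import *
print(ctrl.sense()["eef_pos"],yaw(),delta(439,-52,30,yaw()))
```

```text
[440.07703611 -52.53530903 109.40464925] -1.476778055645634 [-0.6  1.  79.4]
```

Emit:
{"op": "play_rows", "data": {"motion": [[[0,0,10],[0,0,0]],[[0,0,12],[0,0,0]],[[0,0,12],[0,0,0]],[[0,0,12],[0,0,0]],[[0,0,10],[0,0,0]],[[0,0,10],[0,0,0]],[[0,0,8],[0,0,0]],[[0,0,5],[0,0,0]],[[0,0,0],[0,0,0]],[[0,0,0],[0,0,0]]]}}

```text
time_s: 44.25
eef_pos: [440.1, -51.7, 30.9]
ee_rot: [0.0, 0.739, -0.674, -0.0]
force: [-0.3, -0.3, 0.4]
grip_width: 0.964
```

Emit:
{"op": "play_rows", "data": {"motion": [[[0,0,0],[0,0,0]],[[0,0,0],[0,0,0]],[[0,0,0],[0,0,0]],[[0,0,0],[0,0,0]],[[0,0,0],[0,0,0]],[[0,0,0],[0,0,0]],[[0,0,0],[0,0,0]],[[0,0,0],[0,0,0]],[[0,0,0],[0,0,0]],[[0,0,0],[0,0,0]],[[0,0,0],[0,0,0]],[[0,0,0],[0,0,0]],[[0,0,0],[0,0,0]],[[0,0,0],[0,0,0]]], "fingers": 20, "squeeze": 20}}

```text
time_s: 45.42
eef_pos: [440.4, -51.7, 31.3]
ee_rot: [-0.0, 0.738, -0.674, 0.0]
force: [-1.4, 0.1, 5.3]
grip_width: 0.44
```

Run:
```python
from h import *
s=ctrl.sense();print(s["eef_pos"],s["grip_width"]*85.4,s["force"])
im=ctrl.capture("side");a=im[215:262,322:356].astype(int)
m=((a[...,0]>75)).astype(np.uint8)
n,l,st,ce=cv2.connectedComponentsWithStats(m)
for i in range(1,n):
    if st[i,4]>30: print(st[i]+[322,215,0,0,0],ce[i]+[322,215])
```

```text
[440.38403165 -51.73499624  31.31164934] 37.57534026683496 [-1.41894742  0.1290893   5.33997744]
[336 215   8  14  65] [340.06153846 221.6       ]
[348 215   8   8  58] [351.63793103 218.51724138]
[332 231  16  23 227] [339.50660793 244.33920705]
[341 257  15   5  58] [347.96551724 259.44827586]
```

Emit:
{"op": "play_rows", "data": {"motion": [[[0,0,0],[0,0,0]],[[0,0,0],[0,0,0]],[[0,0,0],[0,0,0]],[[0,0,0],[0,0,0]],[[0,0,0],[0,0,0]],[[0,0,0],[0,0,0]],[[0,0,-5],[0,0,0]],[[0,0,-10],[0,0,0]],[[0,0,-20],[0,0,0]],[[0,0,-20],[0,0,0]],[[0,0,-5],[0,0,0]]], "fingers": 62}}

```text
time_s: 46.38
eef_pos: [441.3, -52.0, 93.6]
ee_rot: [-0.001, 0.738, -0.674, 0.002]
force: [0.8, -0.9, 0.1]
grip_width: 0.723
```

Emit:
{"op": "play_rows", "data": {"motion": [[[0,0,0],[0,0,-6.92]],[[0,0,0],[0,0,-6.92]],[[0,0,0],[0,0,-6.92]],[[0,0,0],[0,0,-6.92]],[[0,0,0],[0,0,-6.92]],[[0,0,0],[0,0,-6.92]],[[0,0,0],[0,0,-6.92]],[[0,0,0],[0,0,-6.92]],[[0,0,0],[0,0,-6.92]],[[0,0,0],[0,0,-6.92]],[[0,0,0],[0,0,-6.92]],[[0,0,0],[0,0,-6.92]],[[0,0,0],[0,0,-6.96]],[[0,0,0],[0,0,0]],[[0,0,0],[0,0,0]]]}}

```text
time_s: 47.63
eef_pos: [440.0, -51.6, 90.7]
ee_rot: [-0.0, 0.999, 0.043, -0.0]
force: [0.0, 0.0, -1.4]
grip_width: 0.727
```

Run:
```python
from h import *
print(ctrl.sense()["eef_pos"],yaw(),delta(440,-51.7,25.8,yaw()))
```

```text
[439.97457688 -51.56262163  90.7200564 ] 0.08694348425346364 [ 0.   0.1 64.9]
```

Emit:
{"op": "play_rows", "data": {"motion": [[[0,0,10],[0,0,0]],[[0,0,12],[0,0,0]],[[0,0,12],[0,0,0]],[[0,0,12],[0,0,0]],[[0,0,10],[0,0,0]],[[0,0,6],[0,0,0]],[[0,0,3],[0,0,0]],[[0,0,0],[0,0,0]],[[0,0,0],[0,0,0]]]}}

```text
time_s: 48.38
eef_pos: [440.3, -51.7, 26.2]
ee_rot: [0.0, 0.999, 0.045, 0.0]
force: [-0.4, 0.1, -0.2]
grip_width: 0.723
```

Emit:
{"op": "play_rows", "data": {"motion": [[[0,0,0],[0,0,0]],[[0,0,0],[0,0,0]],[[0,0,0],[0,0,0]],[[0,0,0],[0,0,0]],[[0,0,0],[0,0,0]],[[0,0,0],[0,0,0]],[[0,0,0],[0,0,0]],[[0,0,0],[0,0,0]],[[0,0,0],[0,0,0]],[[0,0,-5],[0,0,0]],[[0,0,-10],[0,0,0]],[[0,0,-20],[0,0,0]],[[0,0,-20],[0,0,0]],[[0,0,-20],[0,0,0]],[[0,0,-20],[0,0,0]],[[0,0,-10],[0,0,0]],[[0,0,0],[0,0,0]],[[0,0,0],[0,0,0]]], "fingers": 20, "squeeze": 30}}

```text
time_s: 49.88
eef_pos: [440.0, -51.6, 130.9]
ee_rot: [0.0, 0.999, 0.045, 0.0]
force: [-0.3, 0.1, -1.3]
grip_width: 0.433
```

Run:
```python
from h import *
s=ctrl.sense();q=pocket(1);print(s["eef_pos"],q,s["grip_width"]*85.4,yaw());print(delta(q[0],q[1],130,yaw()))
im=ctrl.capture("side")
lids()
a=ctrl.capture("top")
```

```text
[440.00239149 -51.56402611 130.89937739] [586.44412758 -31.40210568] 36.96454746454295 0.09053379147598155
[147.7  -6.8   0.9]
blob [299.6 271.4] 3119 [ 25.  26. 221.] [399.8 -37.8]
blob [355.6 255.3] 175 [ 29. 147. 247.] [ 445.6 -202.1]
blob [381.5 255.7] 162 [100.  19. 167.] [ 443.5 -277.8]
```

Emit:
{"op": "play_rows", "data": {"motion": [[[0,-4.4,0],[0,0,0]],[[0,-4.4,0],[0,0,0]],[[16.5,0,0],[0,0,0]],[[16.5,0,0],[0,0,0]],[[16.5,0,0],[0,0,0]],[[16.5,0,0],[0,0,0]],[[16.5,0,0],[0,0,0]],[[16.5,0,0],[0,0,0]],[[16.5,0,0],[0,0,0]],[[16.5,0,0],[0,0,0]],[[15.7,0,0],[0,0,0]],[[0,0,4],[0,0,0]],[[0,0,4],[0,0,0]],[[0,0,3],[0,0,0]],[[0,0,2],[0,0,0]],[[0,0,1],[0,0,0]],[[0,0,1],[0,0,0]],[[0,0,0],[0,0,0]],[[0,0,0],[0,0,0]]]}}

```text
time_s: 51.62
eef_pos: [586.3, -29.5, 116.1]
ee_rot: [0.0, 0.999, 0.045, 0.0]
force: [1.0, 0.4, -1.6]
grip_width: 0.435
```

Emit:
{"op": "play_rows", "data": {"motion": [[[0,0,1],[0,0,0]],[[0,0,1],[0,0,0]],[[0,0,0],[0,0,0]]]}}

```text
time_s: 51.87
eef_pos: [586.3, -29.5, 113.7]
ee_rot: [-0.0, 0.999, 0.045, -0.0]
force: [-0.0, -0.3, -0.8]
grip_width: 0.437
```

Emit:
{"op": "play_rows", "data": {"motion": [[[0,0,2],[0,0,0]],[[0,0,2],[0,0,0]],[[0,0,0],[0,0,0]]]}}

```text
time_s: 52.12
eef_pos: [586.2, -29.4, 109.3]
ee_rot: [-0.0, 0.999, 0.045, -0.0]
force: [0.7, 0.1, -1.0]
grip_width: 0.431
```

Emit:
{"op": "play_rows", "data": {"motion": [[[0,0,2],[0,0,0]],[[0,0,2],[0,0,0]],[[0,0,0],[0,0,0]]]}}

```text
time_s: 52.37
eef_pos: [586.2, -29.4, 105.4]
ee_rot: [-0.0, 0.999, 0.045, -0.0]
force: [0.3, 0.0, -2.4]
grip_width: 0.439
```

Emit:
{"op": "play_rows", "data": {"motion": [[[0,0,2],[0,0,0]],[[0,0,2],[0,0,0]],[[0,0,0],[0,0,0]]]}}

```text
time_s: 52.62
eef_pos: [586.2, -29.4, 101.4]
ee_rot: [-0.0, 0.999, 0.045, -0.0]
force: [0.3, 0.7, -0.4]
grip_width: 0.439
```

Emit:
{"op": "play_rows", "data": {"motion": [[[0,0,2],[0,0,0]],[[0,0,2],[0,0,0]],[[0,0,0.7],[0,0,0]],[[0,0,0],[0,0,0]]]}}

```text
time_s: 52.95
eef_pos: [586.3, -29.5, 96.9]
ee_rot: [-0.0, 0.999, 0.045, -0.0]
force: [0.8, 0.0, -1.0]
grip_width: 0.435
```

Placed without contact force. Releasing, then going over jar 5.

Emit:
{"op": "play_rows", "data": {"motion": [[[0,0,0],[0,0,0]],[[0,0,0],[0,0,0]],[[0,0,0],[0,0,0]],[[0,0,0],[0,0,0]],[[0,0,0],[0,0,0]],[[0,0,0],[0,0,0]],[[0,0,-5],[0,0,0]],[[0,0,-10],[0,0,0]],[[0,0,-15],[0,0,0]],[[0,0,-15],[0,0,0]],[[0,0,-15],[0,0,0]],[[-15,0,0],[0,0,0]],[[-25,0,0],[0,0,0]],[[-25,0,0],[0,0,0]],[[-25,0,0],[0,0,0]],[[-25,0,0],[0,0,0]],[[-25,0,0],[0,0,0]],[[-25,0,0],[0,0,0]],[[0,0,0],[0,0,0]],[[0,0,0],[0,0,0]]], "fingers": 62}}

```text
time_s: 54.62
eef_pos: [422.1, -44.6, 158.4]
ee_rot: [0.0, 0.999, 0.045, 0.001]
force: [0.2, -0.2, -0.8]
grip_width: 0.725
```

Run:
```python
from h import *
print(delta(444,-280,157,yaw()),ctrl.sense()["eef_pos"]);lids()
im=ctrl.capture("top")
np.save("top.npy",im)
print(im[195:222:2,240:322:3].mean(2).astype(int))
```

```text
[  0.7 236.4   1.4] [422.05887137 -44.62189778 158.36809006]
blob [298.3 273.4] 2744 [ 24.  25. 221.] [393.9 -33.7]
blob [355.6 255.3] 175 [ 29. 147. 247.] [ 445.6 -202.1]
blob [381.5 255.7] 162 [100.  19. 167.] [ 443.5 -277.8]
[[236 235 234 235 235 235 237 237 237 237 239 237 238 239 239 240 241 240
  239 234 238 240 241 241 243 245 243 237]
 [235 234 233 236 235 235 235 237 238 238 238 238 231 238 240 240 240 239
  242 244 245 245 243 240 237 234 194 234]
 [234 234 234 236 236 226 235 238 238 239 239 241 238 238 245 231 226 219
  216 200 186 222 171 191 193 193 164 232]
 [235 235 236 237 240 237 237 237 231 224 223 216 174 152 129 142 165 156
  163 166 191 216 204 203 202 201 184 237]
 [236 230 223 218 235 174 158 139 135 155 194 157 155 144 144 155 172 164
  164 164 169 174 216 216 217 217 191 234]
 [135 129 141 153 233 156 146 145 145 147 213 184 145 145 145 153 189 166
  164 164 164 170 223 219 244 245 241 229]
 [144 144 143 142 231 174 144 145 144 128 211 166 145 145 144 146 165 164
  164 163 163 185 221 217 243 245 245 230]
 [144 144 144 113 232 160 145 144 143 147 169 167 144 144 143 147 160 164
  163 163 162 159 215 214 243 244 243 228]
 [144 144 143 132 167 159 145 144 143 136 176 153 144 143 143 114 192 157
  163 163 134 165 203 204 219 239 239 243]
 [143 144 143 112 164 163 143 143 143 101 179 164 132 143 143 128 156 133
  132 134 177 173 181 170 165 223 217 175]
 [143 143 142 101 169 155 140 135 127 134 153 159 154 108 121 178 145 138
  135 132 110 110 100  93  89 106 116  92]
 [144 136 114 128 162 156 158 137 144 147 142 136 130  94  86  98  86  80
   77  88  85  78  75  84  85  85  88  90]
 [156 145 126 139 140 111  93  85  72  79  73  67  72  66  64  75  83  84
   84  85  88  90  90  90  96  96 107 119]
 [112 105  71  72  70  78  66  65  67  70  70  72  71  71  72  90  91  85
   85 106 120 130 162 177 187 201 213 230]]
```

Emit:
{"op": "play_rows", "data": {"motion": [[[0,15,0],[0,0,0]],[[0,26,0],[0,0,0]],[[0,26,0],[0,0,0]],[[0,26,0],[0,0,0]],[[0,26,0],[0,0,0]],[[0,26,0],[0,0,0]],[[0,26,0],[0,0,0]],[[0,26,0],[0,0,0]],[[0,26,0],[0,0,0]],[[0.7,13.4,0],[0,0,0]]], "fingers": 66}}

```text
time_s: 55.55
eef_pos: [444.9, -282.6, 157.1]
ee_rot: [0.0, 0.999, 0.045, 0.0]
force: [1.1, 0.3, -0.3]
grip_width: 0.775
```

Emit:
{"op": "play_rows", "data": {"motion": [[[0,0,0],[0,0,6.92]],[[0,0,0],[0,0,6.92]],[[0,0,0],[0,0,6.92]],[[0,0,0],[0,0,6.92]],[[0,0,0],[0,0,6.92]],[[0,0,0],[0,0,6.92]],[[0,0,0],[0,0,6.92]],[[0,0,0],[0,0,6.92]],[[0,0,0],[0,0,6.92]],[[0,0,0],[0,0,6.92]],[[0,0,0],[0,0,6.92]],[[0,0,0],[0,0,6.92]],[[0,0,0],[0,0,6.96]],[[0,0,15],[0,0,0]],[[0,0,15],[0,0,0]],[[0,0,15],[0,0,0]],[[0,0,10],[0,0,0]],[[0,0,0],[0,0,0]],[[0,0,0],[0,0,0]]]}}

```text
time_s: 57.13
eef_pos: [444.5, -279.9, 102.2]
ee_rot: [-0.0, 0.738, -0.674, -0.0]
force: [0.2, -0.3, 0.6]
grip_width: 0.771
```

Run:
```python
from h import *
print(ctrl.sense()["eef_pos"],yaw(),delta(444,-281,30,yaw()))
a=ctrl.capture("side")[150:230,310:400,::-1]
cv2.imwrite("pics/d5.png",cv2.resize(a,None,fx=6,fy=6,interpolation=cv2.INTER_CUBIC))
```

```text
[ 444.54983819 -279.92776939  102.18943702] -1.4800015362411503 [ 1.   0.6 72.2]
```

View pics/d5.png

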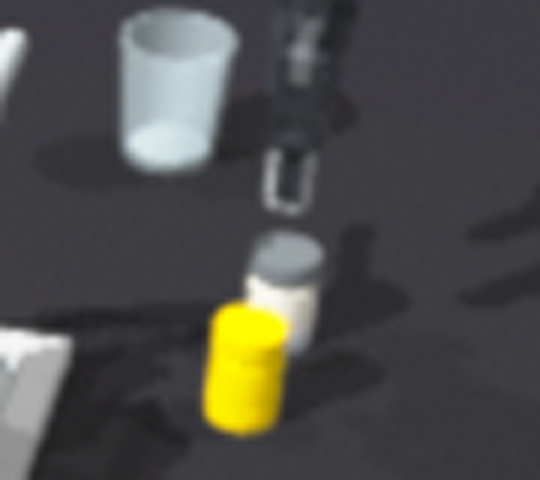

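Jar 5 sits under the gripper (lid at (287,255)), and the near finger comes down between it and the yellow cap. (15 pictures used.) Centring it along y.

Emit:
{"op": "play_rows", "data": {"motion": [[[0,0,10],[0,0,0]],[[0,0,12],[0,0,0]],[[0,0,12],[0,0,0]],[[0,0,10],[0,0,0]],[[0,0,10],[0,0,0]],[[0,0,8],[0,0,0]],[[0,0,6],[0,0,0]],[[0,0,4],[0,0,0]],[[0,0,0],[0,0,0]],[[0,0,0],[0,0,0]]]}}

```text
time_s: 58.02
eef_pos: [444.3, -279.9, 30.3]
ee_rot: [-0.0, 0.738, -0.674, 0.0]
force: [-0.6, 0.8, -0.1]
grip_width: 0.775
```

Emit:
{"op": "play_rows", "data": {"motion": [[[0,0,0],[0,0,0]],[[0,0,0],[0,0,0]],[[0,0,0],[0,0,0]],[[0,0,0],[0,0,0]],[[0,0,0],[0,0,0]],[[0,0,0],[0,0,0]],[[0,0,0],[0,0,0]],[[0,0,0],[0,0,0]],[[0,0,0],[0,0,0]],[[0,0,0],[0,0,0]],[[0,0,0],[0,0,0]]], "fingers": 20, "squeeze": 20}}

```text
time_s: 58.93
eef_pos: [444.6, -280.3, 31.0]
ee_rot: [0.0, 0.738, -0.674, 0.001]
force: [-0.0, -1.6, 6.2]
grip_width: 0.436
```

Emit:
{"op": "play_rows", "data": {"motion": [[[0,0,0],[0,0,0]],[[0,0,0],[0,0,0]],[[0,0,0],[0,0,0]],[[0,0,0],[0,0,0]],[[0,0,0],[0,0,0]],[[0,0,0],[0,0,0]],[[0,0,-5],[0,0,0]],[[0,0,-10],[0,0,0]],[[0,0,-20],[0,0,0]],[[0,0,-20],[0,0,0]],[[0,0,-5],[0,0,0]]], "fingers": 62}}

```text
time_s: 59.85
eef_pos: [445.3, -280.8, 93.8]
ee_rot: [0.0, 0.738, -0.674, 0.003]
force: [0.3, 0.1, 0.4]
grip_width: 0.725
```

Emit:
{"op": "play_rows", "data": {"motion": [[[0,0,0],[0,0,-6.92]],[[0,0,0],[0,0,-6.92]],[[0,0,0],[0,0,-6.92]],[[0,0,0],[0,0,-6.92]],[[0,0,0],[0,0,-6.92]],[[0,0,0],[0,0,-6.92]],[[0,0,0],[0,0,-6.92]],[[0,0,0],[0,0,-6.92]],[[0,0,0],[0,0,-6.92]],[[0,0,0],[0,0,-6.92]],[[0,0,0],[0,0,-6.92]],[[0,0,0],[0,0,-6.92]],[[0,0,0],[0,0,-6.96]],[[0,0,0],[0,0,0]],[[0,0,0],[0,0,0]]]}}

```text
time_s: 61.1
eef_pos: [444.1, -279.7, 90.3]
ee_rot: [0.0, 0.999, 0.043, 0.0]
force: [0.0, -0.3, -0.4]
grip_width: 0.725
```

Run:
```python
from h import *
print(ctrl.sense()["eef_pos"],yaw(),delta(444,-280,26.2,yaw()))
```

```text
[ 444.12211528 -279.7398434    90.25057726] 0.08693747410957756 [-0.1  0.2 64.1]
```

Emit:
{"op": "play_rows", "data": {"motion": [[[0,0,10],[0,0,0]],[[0,0,12],[0,0,0]],[[0,0,12],[0,0,0]],[[0,0,12],[0,0,0]],[[0,0,10],[0,0,0]],[[0,0,5],[0,0,0]],[[0,0,3],[0,0,0]],[[0,0,0],[0,0,0]],[[0,0,0],[0,0,0]]]}}

```text
time_s: 61.85
eef_pos: [444.3, -279.9, 26.5]
ee_rot: [0.0, 0.999, 0.045, 0.0]
force: [-0.1, -1.3, 0.6]
grip_width: 0.722
```

Emit:
{"op": "play_rows", "data": {"motion": [[[0,0,0],[0,0,0]],[[0,0,0],[0,0,0]],[[0,0,0],[0,0,0]],[[0,0,0],[0,0,0]],[[0,0,0],[0,0,0]],[[0,0,0],[0,0,0]],[[0,0,0],[0,0,0]],[[0,0,0],[0,0,0]],[[0,0,0],[0,0,0]],[[0,0,-5],[0,0,0]],[[0,0,-10],[0,0,0]],[[0,0,-20],[0,0,0]],[[0,0,-20],[0,0,0]],[[0,0,-20],[0,0,0]],[[0,0,-20],[0,0,0]],[[0,0,-10],[0,0,0]],[[0,0,0],[0,0,0]],[[0,0,0],[0,0,0]]], "fingers": 20, "squeeze": 30}}

```text
time_s: 63.35
eef_pos: [444.0, -279.6, 131.0]
ee_rot: [-0.0, 0.999, 0.045, -0.0]
force: [-0.4, 0.9, -1.2]
grip_width: 0.436
```

Run:
```python
from h import *
s=ctrl.sense();q=pocket(0)+[0,2];print(s["eef_pos"],q,s["grip_width"]*85.4,yaw());print(delta(s["eef_pos"][0],q[1],130,yaw()),delta(q[0],q[1],130,yaw()))
```

```text
[ 444.03384117 -279.64585642  130.98945105] [590.88825517 -79.20421136] 37.21841805092135 0.0905596493466896
[  18.1 -199.6    1. ] [ 164.4 -186.3    1. ]
```

Emit:
{"op": "play_rows", "data": {"motion": [[[0,-15,0],[0,0,0]],[[0,-25,0],[0,0,0]],[[0,-25,0],[0,0,0]],[[0,-25,0],[0,0,0]],[[0,-25,0],[0,0,0]],[[0,-25,0],[0,0,0]],[[0,-25,0],[0,0,0]],[[0,-21.3,0],[0,0,0]],[[16.5,0,0],[0,0,0]],[[16.5,0,0],[0,0,0]],[[16.5,0,0],[0,0,0]],[[16.5,0,0],[0,0,0]],[[16.5,0,0],[0,0,0]],[[16.5,0,0],[0,0,0]],[[16.5,0,0],[0,0,0]],[[16.5,0,0],[0,0,0]],[[16.5,0,0],[0,0,0]],[[15.9,0,0],[0,0,0]],[[0,0,0],[0,0,0]],[[0,0,0],[0,0,0]]]}}

```text
time_s: 65.02
eef_pos: [590.4, -79.1, 129.4]
ee_rot: [-0.001, 0.999, 0.045, -0.001]
force: [0.2, -0.1, -1.8]
grip_width: 0.438
```

Emit:
{"op": "play_rows", "data": {"motion": [[[0,0,4],[0,0,0]],[[0,0,4],[0,0,0]],[[0,0,4],[0,0,0]],[[0,0,2],[0,0,0]],[[0,0,1],[0,0,0]],[[0,0,0],[0,0,0]],[[0,0,0],[0,0,0]]]}}

```text
time_s: 65.6
eef_pos: [591.0, -79.4, 116.3]
ee_rot: [0.0, 0.999, 0.045, 0.0]
force: [0.5, 0.1, -1.8]
grip_width: 0.433
```

Emit:
{"op": "play_rows", "data": {"motion": [[[0,0,1],[0,0,0]],[[0,0,1],[0,0,0]],[[0,0,0],[0,0,0]]]}}

```text
time_s: 65.85
eef_pos: [591.0, -79.4, 114.1]
ee_rot: [-0.0, 0.999, 0.045, -0.0]
force: [-1.3, 1.1, -1.6]
grip_width: 0.434
```

Emit:
{"op": "play_rows", "data": {"motion": [[[0,0,2],[0,0,0]],[[0,0,2],[0,0,0]],[[0,0,0],[0,0,0]]]}}

```text
time_s: 66.1
eef_pos: [590.8, -79.3, 109.7]
ee_rot: [-0.0, 0.999, 0.045, -0.0]
force: [-0.7, -0.4, -1.1]
grip_width: 0.432
```

Emit:
{"op": "play_rows", "data": {"motion": [[[0,0,2],[0,0,0]],[[0,0,2],[0,0,0]],[[0,0,2],[0,0,0]],[[0,0,0],[0,0,0]]]}}

```text
time_s: 66.43
eef_pos: [590.8, -79.3, 103.7]
ee_rot: [-0.0, 0.999, 0.045, -0.0]
force: [-0.2, -0.2, -1.7]
grip_width: 0.434
```

Emit:
{"op": "play_rows", "data": {"motion": [[[0,0,2],[0,0,0]],[[0,0,2],[0,0,0]],[[0,0,2],[0,0,0]],[[0,0,0.7],[0,0,0]],[[0,0,0],[0,0,0]]]}}

```text
time_s: 66.85
eef_pos: [590.9, -79.3, 97.2]
ee_rot: [-0.0, 0.999, 0.045, -0.0]
force: [0.7, 0.4, -1.1]
grip_width: 0.435
```

Emit:
{"op": "play_rows", "data": {"motion": [[[0,0,0],[0,0,0]],[[0,0,0],[0,0,0]],[[0,0,0],[0,0,0]],[[0,0,0],[0,0,0]],[[0,0,0],[0,0,0]],[[0,0,0],[0,0,0]],[[0,0,-5],[0,0,0]],[[0,0,-10],[0,0,0]],[[0,0,-15],[0,0,0]],[[0,0,-20],[0,0,0]],[[0,0,-25],[0,0,0]],[[0,0,-25],[0,0,0]],[[-20,-10,-10],[0,0,0]],[[-25,-20,0],[0,0,0]],[[-25,-25,0],[0,0,0]],[[-25,-25,0],[0,0,0]],[[-25,-25,0],[0,0,0]],[[-25,-25,0],[0,0,0]],[[0,0,0],[0,0,0]],[[0,0,0],[0,0,0]]], "fingers": 62}}

```text
time_s: 68.52
eef_pos: [434.4, 37.7, 208.8]
ee_rot: [0.0, 0.999, 0.046, 0.001]
force: [0.6, -0.7, 0.2]
grip_width: 0.725
```

Run:
```python
from h import *
np.set_printoptions(precision=1,suppress=True)
print(ctrl.sense()["eef_pos"],yaw())
im=ctrl.capture("top");hsv=cv2.cvtColor(im,cv2.COLOR_RGB2HSV)
S=lambda x,y:np.array((225+(x+.5)/3-.5,150+(y+.5)/3-.5))
o=S(113,289);print("knob side",atz("side",o-[1.4,-.3],170),atz("side",o,170))
T=lambda x,y:np.array((180+(x+.5)/3.8-.5,165+(y+.5)/3.8-.5))
print("knob top",atz("top",T(121,186),170))
si=ctrl.capture("side")
print(spot("side","knob"),[atz("side",p,154) for p,_ in spot("side","knob")],[atz("top",p,154) for p,_ in spot("top","knob")])
cv2.imwrite("pics/check.png",np.hstack([cv2.resize(im[185:245,200:300,::-1],None,fx=4,fy=4,interpolation=cv2.INTER_CUBIC)[:240],cv2.resize(si[180:280,240:320,::-1],(320,400))[:240]]))
# lid residuals via grey-match at predicted lids in side and top
g=cv2.cvtColor(im,cv2.COLOR_RGB2GRAY)
for k in range(5):
    u=proj("top",np.array([*(pocket(k)),126]))
    best=[]
    for dx in np.arange(-4,4.1,.5):
        for dy in np.arange(-4,4.1,.5):
            m=np.zeros_like(g);cv2.circle(m,(int((u[0]+dx)*16),int((u[1]+dy)*16)),int(6*16),255,-1,shift=4)
            v=g[m>0];best.append((v.std(),dx,dy,v.mean()))
    print(k,u,min(best))
```

```text
[434.4  37.7 208.8] 0.09225364961472336
knob side [565.1 205.7 170. ] [562.7 203.6 170. ]
knob top [564.6 196.9 170. ]
[] [] [array([569.4, 205.8, 154. ])]
0 [312.9 204.3] (np.float64(2.618090907512572), np.float64(0.0), np.float64(-0.5), np.float64(155.84))
1 [295.2 206. ] (np.float64(3.5017161506895436), np.float64(-0.5), np.float64(0.0), np.float64(155.272))
2 [277.5 207.8] (np.float64(3.344538988124357), np.float64(2.0), np.float64(-0.5), np.float64(155.14285714285714))
3 [259.7 209.5] (np.float64(4.36404180088181), np.float64(1.5), np.float64(0.0), np.float64(154.6328125))
4 [242.  211.2] (np.float64(3.884305547951107), np.float64(0.5), np.float64(0.0), np.float64(136.1171875))
```

All five lids show as uniform discs at their pockets: jars 0 and 1 are centred, and jars 2 and 3 are shifted ≤5 mm, within the slack. Next, the knob at about (565, 204.5).

Run:
```python
from h import *
print(delta(565,204.5,208,yaw()))
```

```text
[ 144.  -155.8   -0.5]
```

Emit:
{"op": "play_rows", "data": {"motion": [[[10,-10,0],[0,0,0]],[[15,-16,0],[0,0,0]],[[16,-17,0],[0,0,0]],[[16,-17,0],[0,0,0]],[[16,-17,0],[0,0,0]],[[16,-17,0],[0,0,0]],[[16,-17,0],[0,0,0]],[[16,-17,0],[0,0,0]],[[16,-15,0],[0,0,0]],[[8.5,-11.1,0],[0,0,0]]]}}

```text
time_s: 69.6
eef_pos: [567.3, 204.5, 206.7]
ee_rot: [-0.0, 0.999, 0.045, -0.0]
force: [-0.1, 0.0, -0.3]
grip_width: 0.725
```

Emit:
{"op": "play_rows", "data": {"motion": [[[0,0,0],[0,0,-7]],[[0,0,0],[0,0,-7]],[[0,0,0],[0,0,-7]],[[0,0,0],[0,0,-7]],[[0,0,0],[0,0,-7]],[[0,0,0],[0,0,-7]],[[0,0,0],[0,0,-7]],[[0,0,0],[0,0,-7]],[[0,0,0],[0,0,-7]],[[0,0,0],[0,0,-7]],[[0,0,0],[0,0,-7]],[[0,0,0],[0,0,-7]],[[0,0,0],[0,0,-7]],[[0,0,0],[0,0,-7]],[[0,0,0],[0,0,-7]],[[0,0,0],[0,0,-7]],[[0,0,0],[0,0,-7]],[[0,0,0],[0,0,-7]],[[0,0,0],[0,0,-7]],[[0,0,0],[0,0,-7]]]}}

```text
time_s: 71.27
eef_pos: [566.4, 203.1, 207.0]
ee_rot: [-0.0, 0.297, 0.955, -0.0]
force: [-0.3, -0.3, 0.0]
grip_width: 0.73
```

Emit:
{"op": "play_rows", "data": {"motion": [[[0,0,0],[0,0,-7]],[[0,0,0],[0,0,-7]],[[0,0,0],[0,0,-7]],[[0,0,0],[0,0,-7]],[[0,0,0],[0,0,0]],[[0,0,0],[0,0,0]]]}}

```text
time_s: 71.77
eef_pos: [566.2, 203.3, 207.1]
ee_rot: [-0.0, 0.06, 0.998, -0.0]
force: [-0.5, 0.0, 0.0]
grip_width: 0.725
```

Run:
```python
from h import *
s=ctrl.sense();print(s["eef_pos"],s["joints"],yaw(),delta(565,204.5,139,yaw()))
```

```text
[566.18165677 203.26215316 207.09793454] [ 1.50138450e-01  5.00638651e-01  1.28787169e+00 -4.45460773e-05
  1.35364299e+00 -2.87098604e+00] 3.0211340485469527 [ 1.3  1.1 68.1]
```

Emit:
{"op": "play_rows", "data": {"motion": [[[0,0,0],[0,0,3]],[[0,0,0],[0,0,0]]]}}

```text
time_s: 71.93
eef_pos: [566.0, 203.4, 207.3]
ee_rot: [-0.0, 0.087, 0.996, -0.0]
force: [1.0, -0.4, 0.4]
grip_width: 0.729
```

Emit:
{"op": "play_rows", "data": {"motion": [[[1.3,1.1,8],[0,0,0]],[[0,0,8],[0,0,0]],[[0,0,8],[0,0,0]],[[0,0,8],[0,0,0]],[[0,0,8],[0,0,0]],[[0,0,8],[0,0,0]],[[0,0,8],[0,0,0]],[[0,0,6],[0,0,0]],[[0,0,4],[0,0,0]],[[0,0,0],[0,0,0]],[[0,0,0],[0,0,0]]]}}

```text
time_s: 72.85
eef_pos: [564.8, 204.9, 141.5]
ee_rot: [0.0, 0.086, 0.996, 0.0]
force: [-0.6, -0.6, -0.1]
grip_width: 0.726
```

Emit:
{"op": "play_rows", "data": {"motion": [[[0,0,0],[0,0,0]],[[0,0,0],[0,0,0]],[[0,0,0],[0,0,0]],[[0,0,0],[0,0,0]],[[0,0,0],[0,0,0]],[[0,0,0],[0,0,0]],[[0,0,0],[0,0,0]],[[0,0,0],[0,0,0]],[[0,0,0],[0,0,0]]], "fingers": 20, "squeeze": 25}}

```text
time_s: 73.6
eef_pos: [566.9, 204.6, 142.9]
ee_rot: [0.003, 0.086, 0.996, 0.0]
force: [8.6, -0.8, 1.9]
grip_width: 0.437
```

Run:
```python
from h import *
s=ctrl.sense();print(s["eef_pos"],s["joints"],s["grip_width"]*85.4,s["force"],s["wrist_torque"])
```

```text
[566.86661951 204.62337904 142.93098142] [ 1.52540781e-01  5.54946360e-01  1.37467536e+00 -7.88355971e-04
  1.20557077e+00 -2.81717793e+00] 37.284965459626605 [ 8.5641827  -0.79349467  1.92098869] [-0.13516995 -1.21696775  0.05126241]
```

Emit:
{"op": "play_rows", "data": {"motion": [[[-2,0,0],[0,0,0]],[[0,0,0],[0,0,0]],[[0,0,0],[0,0,5]],[[0,0,0],[0,0,5]],[[0,0,0],[0,0,5]],[[0,0,0],[0,0,5]],[[0,0,0],[0,0,5]],[[0,0,0],[0,0,5]],[[0,0,0],[0,0,5]],[[0,0,0],[0,0,5]],[[0,0,0],[0,0,5]],[[0,0,0],[0,0,5]],[[0,0,0],[0,0,5]],[[0,0,0],[0,0,5]],[[0,0,0],[0,0,5]],[[0,0,0],[0,0,5]],[[0,0,0],[0,0,5]],[[0,0,0],[0,0,5]],[[0,0,0],[0,0,0]]]}}

```text
time_s: 75.18
eef_pos: [569.7, 201.9, 142.9]
ee_rot: [0.004, 0.708, 0.706, 0.001]
force: [11.3, -12.0, 1.6]
grip_width: 0.431
```

Run:
```python
from h import *
s=ctrl.sense();print(s["eef_pos"],s["joints"],s["grip_width"]*85.4,s["force"],s["wrist_torque"],yaw())
```

```text
[569.67996144 201.89018614 142.92048354] [ 0.14915453  0.55874272  1.36846501 -0.0054772   1.20743806 -1.41741503] 36.825096493037286 [ 11.26690211 -12.03900936   1.62923076] [-2.12711772 -1.87832733  0.01567428] 1.5684831208988466
```

Emit:
{"op": "play_rows", "data": {"motion": [[[-3,2.7,0],[0,0,0]],[[0,0,0],[0,0,0]],[[0,0,0],[0,0,0]]]}}

```text
time_s: 75.43
eef_pos: [570.2, 201.5, 142.8]
ee_rot: [0.001, 0.706, 0.708, 0.001]
force: [1.1, -0.5, 6.1]
grip_width: 0.437
```

Run:
```python
from h import *
s=ctrl.sense();print(s["eef_pos"],s["grip_width"]*85.4,s["force"],s["wrist_torque"],yaw())
```

```text
[570.18780499 201.50427086 142.8218935 ] 37.32309553315468 [ 1.140393   -0.50154827  6.13625758] [-0.0800685  -0.08765232 -0.00642382] 1.5738675032187923
```

Emit:
{"op": "play_rows", "data": {"motion": [[[0,0,0],[0,0,5]],[[0,0,0],[0,0,5]],[[0,0,0],[0,0,5]],[[0,0,0],[0,0,5]],[[0,0,0],[0,0,5]],[[0,0,0],[0,0,5]],[[0,0,0],[0,0,5]],[[0,0,0],[0,0,5]],[[0,0,0],[0,0,5]],[[0,0,0],[0,0,5]],[[0,0,0],[0,0,5]],[[0,0,0],[0,0,5]],[[0,0,0],[0,0,5]],[[0,0,0],[0,0,5]],[[0,0,0],[0,0,5]],[[0,0,0],[0,0,5]],[[0,0,0],[0,0,5]],[[0,0,0],[0,0,5]],[[0,0,0],[0,0,0]]]}}

```text
time_s: 77.02
eef_pos: [568.6, 198.7, 142.7]
ee_rot: [0.003, 1.0, -0.001, -0.002]
force: [-8.9, -16.3, 12.5]
grip_width: 0.434
```

Run:
```python
from h import *
s=ctrl.sense();print(s["eef_pos"],s["joints"][5],s["grip_width"]*85.4,s["force"],s["wrist_torque"],yaw())
```

```text
[568.57270637 198.74171743 142.73385959] 0.14759208935852616 37.030997648790134 [ -8.94821808 -16.26587276  12.53716041] [-2.71957343  1.83821915  0.01324713] -0.0015607760331151006
```

The axis solves to (567.1, 201.5) with a 3.1 mm offset along the pads. I follow that circle for the remaining turn.

Emit:
{"op": "play_rows", "data": {"motion": [[[-3.4,3.6,0],[0,0,0]],[[0,0,0],[0,0,0]],[[-0.27,0,0],[0,0,5]],[[-0.27,0,0],[0,0,5]],[[-0.27,0,0],[0,0,5]],[[-0.27,0,0],[0,0,5]],[[-0.27,0,0],[0,0,5]],[[-0.27,0,0],[0,0,5]],[[-0.27,0,0],[0,0,5]],[[-0.27,0,0],[0,0,5]],[[-0.27,0,0],[0,0,5]],[[-0.27,0,0],[0,0,5]],[[-0.27,0,0],[0,0,5]],[[-0.27,0,0],[0,0,5]],[[0,0,0],[0,0,0]]]}}

```text
time_s: 78.27
eef_pos: [564.1, 199.4, 142.8]
ee_rot: [-0.001, 0.866, -0.5, 0.001]
force: [1.0, -0.5, 6.7]
grip_width: 0.433
```

Run:
```python
from h import *
s=ctrl.sense();print(s["eef_pos"],s["joints"][5],s["grip_width"]*85.4,s["force"],s["wrist_torque"],yaw())
```

```text
[564.06005107 199.3508063  142.79694059] 1.1926753550476692 36.97367541996063 [ 1.00785146 -0.47030284  6.69696203] [-0.40148096 -0.30051323 -0.04796218] -1.0480493294280688
```

Emit:
{"op": "play_rows", "data": {"motion": [[[-0.27,0,0],[0,0,5]],[[-0.27,0,0],[0,0,5]],[[-0.27,0,0],[0,0,5]],[[-0.27,0,0],[0,0,5]],[[-0.27,0,0],[0,0,5]],[[-0.27,0,0],[0,0,5]]]}}

```text
time_s: 78.77
eef_pos: [563.5, 201.0, 142.8]
ee_rot: [0.001, -0.707, 0.707, -0.001]
force: [1.4, -1.3, 7.6]
grip_width: 0.433
```

Run:
```python
from h import *
s=ctrl.sense();print(s["eef_pos"],s["joints"][5],s["force"],s["wrist_torque"],yaw())
```

```text
[563.50362966 200.96231471 142.81188976] 1.7185143166132197 [ 1.3528299  -1.31836667  7.61894288] [-0.29217267 -0.15309543  0.09303839] -1.571146560730566
```

Emit:
{"op": "play_rows", "data": {"motion": [[[-0.27,0,0],[0,0,5]],[[-0.27,0,0],[0,0,5]],[[-0.27,0,0],[0,0,5]],[[-0.27,0,0],[0,0,5]],[[-0.27,0,0],[0,0,5]],[[-0.27,0,0],[0,0,5]]]}}

```text
time_s: 79.27
eef_pos: [563.8, 202.7, 142.8]
ee_rot: [0.001, -0.5, 0.866, -0.001]
force: [1.1, -0.2, 7.4]
grip_width: 0.434
```

Run:
```python
from h import *
s=ctrl.sense();print(s["eef_pos"],s["joints"][5],s["force"],s["wrist_torque"],yaw())
```

```text
[563.81189094 202.65798425 142.80342227] 2.24464834348415 [ 1.1440295  -0.23963335  7.36270869] [-0.16214544 -0.05288417  0.161531  ] -2.094724233338288
```

Emit:
{"op": "play_rows", "data": {"motion": [[[-0.27,0,0],[0,0,5]],[[-0.27,0,0],[0,0,5]],[[-0.27,0,0],[0,0,5]],[[0,0,0],[0,0,0]]]}}

```text
time_s: 79.6
eef_pos: [564.3, 203.4, 142.8]
ee_rot: [0.001, -0.382, 0.924, -0.0]
force: [1.4, 0.7, 7.6]
grip_width: 0.436
```

Emit:
{"op": "play_rows", "data": {"motion": [[[0,0,0],[0,0,0]],[[0,0,0],[0,0,0]],[[0,0,0],[0,0,0]],[[0,0,0],[0,0,0]],[[0,0,0],[0,0,0]],[[0,0,0],[0,0,0]],[[0,0,-5],[0,0,0]],[[0,0,-10],[0,0,0]],[[0,0,-20],[0,0,0]],[[0,0,-25],[0,0,0]],[[0,0,-25],[0,0,0]],[[0,0,-15],[0,0,0]],[[0,0,0],[0,0,0]],[[0,0,0],[0,0,0]]], "fingers": 62}}

```text
time_s: 80.77
eef_pos: [563.7, 203.2, 242.3]
ee_rot: [0.001, -0.384, 0.923, -0.0]
force: [0.2, -0.5, -1.0]
grip_width: 0.727
```

Emit:
{"op": "play_rows", "data": {"motion": [[[0,0,0],[0,0,-7]],[[0,0,0],[0,0,-7]],[[0,0,0],[0,0,-7]],[[0,0,0],[0,0,-7]],[[0,0,0],[0,0,-7]],[[0,0,0],[0,0,-7]],[[0,0,0],[0,0,-7]],[[0,0,0],[0,0,-7]],[[0,0,0],[0,0,-7]],[[0,0,0],[0,0,-7]],[[0,0,0],[0,0,-7]],[[0,0,0],[0,0,-7]],[[0,0,0],[0,0,-7]],[[0,0,0],[0,0,-7]],[[0,0,0],[0,0,-7]],[[0,0,0],[0,0,-7]],[[0,0,0],[0,0,-7]],[[0,0,0],[0,0,-7]],[[0,0,0],[0,0,-7]],[[0,0,0],[0,0,-7]]]}}

```text
time_s: 82.43
eef_pos: [563.1, 203.0, 240.0]
ee_rot: [0.0, 0.999, 0.048, -0.001]
force: [1.0, -0.3, 0.3]
grip_width: 0.728
```

Run:
```python
from h import *
s=ctrl.sense();y=yaw();print(s["eef_pos"],s["joints"][5],y,np.degrees(y-YAW))
Ck=np.array([567.1,201.5]); C2=Ck-185*np.array([-np.sin(YAW),np.cos(YAW)]);print("C from knob",C2)
hd=C2+np.array([np.cos(YAW),np.sin(YAW)])*-20-195*np.array([-np.sin(YAW),np.cos(YAW)]);print("handle",hd)
o,n="top","side"
S=lambda x,y:np.array((225+(x+.5)/3-.5,150+(y+.5)/3-.5));T=lambda x,y:np.array((180+(x+.5)/3.8-.5,165+(y+.5)/3.8-.5))
print("bar mid top",atz("top",T(648,159),188),"side end",atz("side",S(262,18),188))
```

```text
[563.11034942 203.04472973 240.00894463] 0.05396785670422896 0.09657609273856 0.4340781391191976
C from knob [583.54327206  17.23220899]
handle [ 580.95452737 -178.77365419]
bar mid top [ 579.62483522 -177.71228089  188.        ] side end [ 581.93520878 -219.59835419  188.        ]
```

Run:
```python
from h import *
np.set_printoptions(linewidth=200)
print(delta(581,-183,240,yaw()))
import os
old=np.load("top.npy").mean(2);new=ctrl.capture("top").mean(2)
c,s=np.cos(YAW),np.sin(YAW)
for name,im in(("old",old),("new",new)):
  for y in(-75,75):
    v=[]
    for x in range(-56,32,4):
        X=np.array([583.5+c*x-s*y,11.5+s*x+c*y,90]);u=proj("top",X).round().astype(int);v.append(int(im[u[1],u[0]]))
    print(name,y,v)
g=cv2.cvtColor(ctrl.capture("top"),cv2.COLOR_RGB2GRAY)
for k in range(5):
    u=proj("top",np.array([*(pocket(k)),126]));best=[]
    for dx in np.arange(-4,4.1,.5):
        for dy in np.arange(-5,4.1,.5):
            m=np.zeros_like(g);cv2.circle(m,(int((u[0]+dx)*16),int((u[1]+dy)*16)),int(6*16),255,-1,shift=4)
            w=g[m>0];best.append((w.std().round(1),dx,dy))
    print(k,min(best))
```

```text
[-19.4 386.    0. ]
old -75 [194, 219, 213, 169, 90, 85, 79, 100, 155, 184, 186, 204, 216, 221, 224, 220, 216, 204, 194, 198, 244, 244]
old 75 [188, 191, 179, 148, 77, 74, 68, 79, 111, 156, 155, 155, 163, 159, 173, 183, 180, 152, 150, 143, 231, 238]
new -75 [187, 214, 208, 208, 188, 143, 82, 82, 71, 87, 126, 141, 154, 135, 135, 155, 163, 172, 161, 162, 229, 235]
new 75 [182, 235, 214, 208, 211, 161, 89, 82, 73, 87, 126, 147, 171, 180, 193, 192, 165, 147, 145, 139, 226, 235]
0 (np.float64(6.8), np.float64(-0.5), np.float64(-1.0))
1 (np.float64(4.7), np.float64(-0.5), np.float64(-1.0))
2 (np.float64(5.4), np.float64(1.5), np.float64(-1.5))
3 (np.float64(5.7), np.float64(1.5), np.float64(-1.0))
4 (np.float64(5.5), np.float64(0.5), np.float64(-1.0))
```

Emit:
{"op": "play_rows", "data": {"motion": [[[0,10,0],[0,0,0]],[[0,20,0],[0,0,0]],[[0,24,0],[0,0,0]],[[0,24,0],[0,0,0]],[[0,24,0],[0,0,0]],[[0,24,0],[0,0,0]],[[0,24,0],[0,0,0]],[[0,24,0],[0,0,0]],[[0,24,0],[0,0,0]],[[0,24,0],[0,0,0]],[[0,24,0],[0,0,0]],[[0,24,0],[0,0,0]],[[0,24,0],[0,0,0]],[[0,24,0],[0,0,0]],[[0,24,0],[0,0,0]],[[0,20,0],[0,0,0]],[[0,15,0],[0,0,0]],[[0,0,0],[0,0,0]],[[0,0,0],[0,0,0]]], "fingers": 46}}

```text
time_s: 84.12
eef_pos: [597.4, -172.7, 241.0]
ee_rot: [-0.0, 0.999, 0.044, -0.0]
force: [-0.5, 0.4, -0.1]
grip_width: 0.538
```

Run:
```python
from h import *
s=ctrl.sense();print(s["eef_pos"],yaw(),delta(581,-183,170,yaw()))
```

```text
[ 597.42509744 -172.73022822  241.04254999] 0.08793359667142396 [-17.3   8.8  71. ]
```

The jaw gap moved about 8 mm towards +x at both ends and all five jars shifted with it, so the jaw is closed. Onto the handle.

Emit:
{"op": "play_rows", "data": {"motion": [[[-9,4.4,0],[0,0,0]],[[-8.3,4.4,0],[0,0,0]],[[0,0,10],[0,0,0]],[[0,0,10],[0,0,0]],[[0,0,10],[0,0,0]],[[0,0,10],[0,0,0]],[[0,0,10],[0,0,0]],[[0,0,10],[0,0,0]],[[0,0,7],[0,0,0]],[[0,0,4],[0,0,0]],[[0,0,0],[0,0,0]],[[0,0,0],[0,0,0]]]}}

```text
time_s: 85.12
eef_pos: [581.4, -182.7, 170.6]
ee_rot: [0.0, 0.999, 0.045, 0.0]
force: [-0.5, -0.4, 0.0]
grip_width: 0.538
```

Emit:
{"op": "play_rows", "data": {"motion": [[[0,0,0],[0,0,0]],[[0,0,0],[0,0,0]],[[0,0,0],[0,0,0]],[[0,0,0],[0,0,0]],[[0,0,0],[0,0,0]],[[0,0,0],[0,0,0]],[[0,0,0],[0,0,0]],[[0,0,0],[0,0,0]],[[0,0,0],[0,0,0]],[[0,0,0],[0,0,0]]], "fingers": 4, "squeeze": 40}}

```text
time_s: 85.95
eef_pos: [581.3, -182.7, 171.1]
ee_rot: [0.0, 0.999, 0.045, 0.0]
force: [-2.1, 0.5, 5.1]
grip_width: 0.145
```

Run:
```python
from h import *
s=ctrl.sense();print(s["eef_pos"],yaw(),s["force"],s["grip_width"]*85.4)
```

```text
[ 581.31803672 -182.74663728  171.10016931] 0.09057462124165985 [-2.05948026  0.48163734  5.14194228] 12.403231579163021
```

Emit:
{"op": "play_rows", "data": {"motion": [[[3,0,-0.5],[0,0,0]],[[3,0,-0.4],[0,0,0]],[[3,0,-0.3],[0,0,0]],[[3,0,-0.3],[0,0,0]],[[3,0,-0.1],[0,0,0]],[[3,0,-0.1],[0,0,0]],[[3,0,0],[0,0,0]],[[3,0,0.1],[0,0,0]],[[3,0,0.1],[0,0,0]],[[3,0,0.2],[0,0,0]],[[3,0,0.3],[0,0,0]],[[3,0,0.4],[0,0,0]],[[3,0,0.5],[0,0,0]],[[2.9,0,0.5],[0,0,0]],[[0,0,0],[0,0,0]]]}}

```text
time_s: 87.2
eef_pos: [622.8, -179.2, 170.6]
ee_rot: [0.0, 0.999, 0.045, -0.001]
force: [-3.3, -0.6, 6.3]
grip_width: 0.147
```

Run:
```python
from h import *
s=ctrl.sense();print(s["eef_pos"],yaw(),s["force"],s["grip_width"]*85.4)
d=np.array(s["eef_pos"])-[581.3,-182.7,171.1];x=d[0]*np.cos(YAW)+d[1]*np.sin(YAW);print(x,d[2],np.degrees(np.arcsin((x-20)/115))+10)
```

```text
[ 622.81788056 -179.17890048  170.55905858] 0.0905632055329635 [-3.27923865 -0.55082602  6.30004918] 12.58105164873225
41.66652181289904 -0.5409414212558943 20.859689455633365
```

Emit:
{"op": "play_rows", "data": {"motion": [[[2.95,0,0.6],[0,0,0]],[[2.95,0,0.7],[0,0,0]],[[2.9,0,0.8],[0,0,0]],[[2.9,0,0.8],[0,0,0]],[[2.9,0,0.9],[0,0,0]],[[2.9,0,1],[0,0,0]],[[2.8,0,1.1],[0,0,0]],[[2.8,0,1.1],[0,0,0]],[[2.75,0,1.2],[0,0,0]],[[2.75,0,1.3],[0,0,0]],[[2.7,0,1.4],[0,0,0]],[[2.7,0,1.4],[0,0,0]],[[2.6,0,1.5],[0,0,0]],[[2.6,0,1.5],[0,0,0]],[[2.5,0,1.6],[0,0,0]],[[2.5,0,1.7],[0,0,0]],[[0,0,0],[0,0,0]],[[0,0,0],[0,0,0]]]}}

```text
time_s: 88.7
eef_pos: [667.2, -175.2, 151.5]
ee_rot: [0.0, 0.999, 0.045, 0.0]
force: [-0.5, -3.0, 2.0]
grip_width: 0.147
```

Run:
```python
from h import *
s=ctrl.sense();print(s["eef_pos"],yaw(),s["force"],s["grip_width"]*85.4)
d=np.array(s["eef_pos"])-[581.3,-182.7,171.1];x=d[0]*np.cos(YAW)+d[1]*np.sin(YAW);print(x,d[2],np.degrees(np.arcsin((x-20)/115))+10, np.degrees(np.arctan2(x-20,113.25+d[2]))+10)
a=ctrl.capture("side")[130:310,210:370,::-1]
cv2.imwrite("pics/t45.png",cv2.resize(a,None,fx=3.3,fy=3.3,interpolation=cv2.INTER_CUBIC))
```

```text
[ 667.226552   -175.24164313  151.51539244] 0.09046900574531033 [-0.46040618 -2.98036766  2.03317199] 12.590808065091379
86.24938225197712 -19.584607563073774 45.175411476481365 45.271708339888725
```

View pics/t45.png

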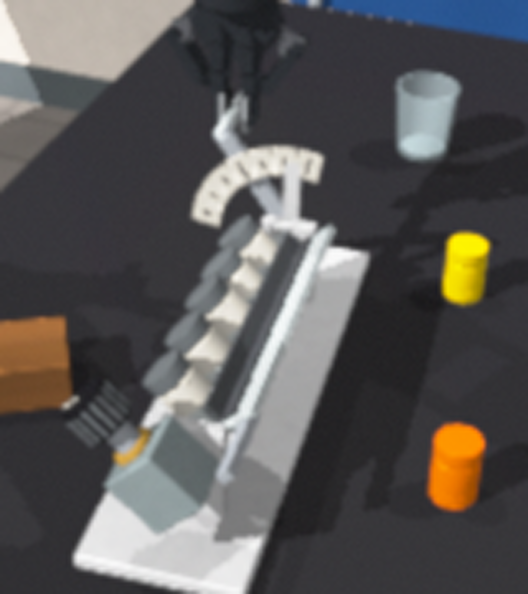

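The last picture shows the cradle tipped at 45° (lever at the long quadrant tick) with all five jars clamped, lids at (240,232) to (165,370). The tool position gives 45.2°. Holding about 2.3 s, then returning.

Emit:
{"op": "play_rows", "data": {"motion": [[[0,0,0],[0,0,0]],[[0,0,0],[0,0,0]],[[0,0,0],[0,0,0]],[[0,0,0],[0,0,0]],[[0,0,0],[0,0,0]],[[0,0,0],[0,0,0]],[[0,0,0],[0,0,0]],[[0,0,0],[0,0,0]],[[0,0,0],[0,0,0]],[[0,0,0],[0,0,0]],[[0,0,0],[0,0,0]],[[0,0,0],[0,0,0]],[[0,0,0],[0,0,0]],[[0,0,0],[0,0,0]]]}}

```text
time_s: 89.92
eef_pos: [667.2, -175.2, 151.5]
ee_rot: [0.0, 0.999, 0.045, 0.0]
force: [0.9, -4.4, 1.6]
grip_width: 0.144
```

Emit:
{"op": "play_rows", "data": {"motion": [[[0,0,0],[0,0,0]],[[0,0,0],[0,0,0]],[[0,0,0],[0,0,0]],[[0,0,0],[0,0,0]],[[0,0,0],[0,0,0]],[[0,0,0],[0,0,0]],[[0,0,0],[0,0,0]],[[0,0,0],[0,0,0]],[[0,0,0],[0,0,0]],[[0,0,0],[0,0,0]],[[0,0,0],[0,0,0]],[[0,0,0],[0,0,0]],[[0,0,0],[0,0,0]]]}}

```text
time_s: 91.0
eef_pos: [667.2, -175.2, 151.5]
ee_rot: [0.0, 0.999, 0.045, 0.0]
force: [3.1, -4.2, 0.7]
grip_width: 0.145
```

Emit:
{"op": "play_rows", "data": {"motion": [[[-2.5,0,-1.7],[0,0,0]],[[-2.5,0,-1.6],[0,0,0]],[[-2.6,0,-1.5],[0,0,0]],[[-2.6,0,-1.5],[0,0,0]],[[-2.7,0,-1.4],[0,0,0]],[[-2.7,0,-1.4],[0,0,0]],[[-2.75,0,-1.3],[0,0,0]],[[-2.75,0,-1.2],[0,0,0]],[[-2.8,0,-1.1],[0,0,0]],[[-2.8,0,-1.1],[0,0,0]],[[-2.9,0,-1],[0,0,0]],[[-2.9,0,-0.9],[0,0,0]],[[-2.9,0,-0.8],[0,0,0]],[[-2.9,0,-0.8],[0,0,0]],[[-2.95,0,-0.7],[0,0,0]],[[-2.95,0,-0.6],[0,0,0]]]}}

```text
time_s: 92.33
eef_pos: [625.6, -178.9, 172.5]
ee_rot: [0.001, 0.999, 0.045, 0.005]
force: [10.9, -1.8, 8.6]
grip_width: 0.153
```

Emit:
{"op": "play_rows", "data": {"motion": [[[-2.9,0,-0.5],[0,0,0]],[[-3,0,-0.5],[0,0,0]],[[-3,0,-0.4],[0,0,0]],[[-3,0,-0.3],[0,0,0]],[[-3,0,-0.2],[0,0,0]],[[-3,0,-0.1],[0,0,0]],[[-3,0,-0.1],[0,0,0]],[[-3,0,0],[0,0,0]],[[-3,0,0.1],[0,0,0]],[[-3,0,0.1],[0,0,0]],[[-3,0,0.3],[0,0,0]],[[-3,0,0.3],[0,0,0]],[[-3,0,0.4],[0,0,0]],[[-3,0,0.5],[0,0,0]],[[-1.5,0,0],[0,0,0]],[[-1,0,0],[0,0,0]],[[0,0,0],[0,0,0]],[[0,0,0],[0,0,0]]]}}

```text
time_s: 93.83
eef_pos: [580.6, -182.8, 172.3]
ee_rot: [0.001, 0.999, 0.045, 0.003]
force: [4.6, -0.5, 7.7]
grip_width: 0.144
```

Run:
```python
from h import *
s=ctrl.sense();print(s["eef_pos"],yaw(),s["force"],s["grip_width"]*85.4)
```

```text
[ 580.5808383  -182.76342026  172.25726659] 0.09064641030635424 [ 4.63874761 -0.45495421  7.69003574] 12.325019474244293
```

Emit:
{"op": "play_rows", "data": {"motion": [[[-1.5,0,0],[0,0,0]],[[-1.5,0,0],[0,0,0]],[[0,0,0],[0,0,0]],[[0,0,0],[0,0,0]]]}}

```text
time_s: 94.17
eef_pos: [580.2, -182.8, 172.5]
ee_rot: [0.001, 0.999, 0.045, 0.007]
force: [22.4, -0.7, 1.6]
grip_width: 0.145
```

Run:
```python
from h import *
s=ctrl.sense();print(s["eef_pos"],s["force"])
```

```text
[ 580.15980281 -182.79125024  172.4749313 ] [22.44898717 -0.66511146  1.57927672]
```

Emit:
{"op": "play_rows", "data": {"motion": [[[1.5,0,0],[0,0,0]],[[1.5,0,0],[0,0,0]],[[0,0,0],[0,0,0]]]}}

```text
time_s: 94.42
eef_pos: [580.3, -182.8, 172.4]
ee_rot: [0.001, 0.999, 0.045, 0.002]
force: [2.9, -1.0, 10.1]
grip_width: 0.142
```

Emit:
{"op": "play_rows", "data": {"motion": [[[0,0,0],[0,0,0]],[[0,0,0],[0,0,0]],[[0,0,0],[0,0,0]],[[0,0,0],[0,0,0]],[[0,0,0],[0,0,0]],[[0,0,0],[0,0,0]],[[0,0,0],[0,0,0]],[[0,0,-5],[0,0,0]],[[0,0,-10],[0,0,0]],[[0,0,-20],[0,0,0]],[[0,0,-25],[0,0,0]],[[-20,0,-15],[0,0,0]],[[-25,0,0],[0,0,0]],[[-25,0,0],[0,0,0]],[[-25,0,0],[0,0,0]],[[-25,0,0],[0,0,0]],[[-25,0,0],[0,0,0]],[[0,0,0],[0,0,0]],[[0,0,0],[0,0,0]]], "fingers": 46}}

```text
time_s: 96.0
eef_pos: [434.1, -196.3, 246.8]
ee_rot: [0.001, 0.999, 0.045, 0.001]
force: [0.8, 0.1, -0.1]
grip_width: 0.537
```

Run:
```python
from h import *
print(ctrl.sense()["eef_pos"])
im=ctrl.capture("top");g=cv2.cvtColor(im,cv2.COLOR_RGB2GRAY);new=im.mean(2);c,s=np.cos(YAW),np.sin(YAW)
for y in(-75,75):
    v=[]
    for x in range(-56,32,4):
        X=np.array([583.5+c*x-s*y,11.5+s*x+c*y,90]);u=proj("top",X).round().astype(int);v.append(int(new[u[1],u[0]]))
    print(y,v)
for k in range(5):
    u=proj("top",np.array([*(pocket(k)),126]));best=[]
    for dx in np.arange(-4,4.1,.5):
        for dy in np.arange(-5,4.1,.5):
            m=np.zeros_like(g);cv2.circle(m,(int((u[0]+dx)*16),int((u[1]+dy)*16)),int(6*16),255,-1,shift=4)
            w=g[m>0];best.append((w.std().round(1),dx,dy))
    print(k,min(best))
old=cv2.cvtColor(cv2.imread("pics/side0.png"),cv2.COLOR_BGR2GRAY);old=cv2.resize(old,(560,420),interpolation=cv2.INTER_AREA).astype(int)
n=cv2.cvtColor(ctrl.capture("side"),cv2.COLOR_RGB2GRAY).astype(int)
for nm,(x0,y0,x1,y1) in dict(lever_handle=(265,150,320,200),knob_gearbox=(245,238,278,292),case=(190,225,235,258),reagent=(195,338,245,410),orange=(338,258,358,286),yellow=(343,200,360,222),beaker=(328,150,352,180)).items():
    print(nm,abs(old[y0:y1,x0:x1]-n[y0:y1,x0:x1]).mean().round(1))
```

```text
[ 434.11348475 -196.3044954   246.84100386]
-75 [153, 207, 211, 211, 175, 143, 69, 69, 61, 74, 126, 149, 142, 121, 144, 145, 152, 158, 149, 164, 231, 237]
75 [184, 212, 184, 175, 178, 136, 80, 69, 64, 74, 124, 149, 153, 157, 165, 176, 165, 149, 148, 141, 228, 236]
0 (np.float64(5.6), np.float64(0.0), np.float64(-1.0))
1 (np.float64(7.3), np.float64(0.0), np.float64(-1.0))
2 (np.float64(9.7), np.float64(2.5), np.float64(-1.5))
3 (np.float64(6.4), np.float64(1.0), np.float64(-1.0))
4 (np.float64(11.3), np.float64(0.0), np.float64(-1.0))
lever_handle 16.4
knob_gearbox 24.8
case 16.1
reagent 13.8
orange 23.3
yellow 26.9
beaker 21.2
```

Run:
```python
from h import *
old=cv2.resize(cv2.imread("pics/side0.png"),(560,420),interpolation=cv2.INTER_AREA)
n=ctrl.capture("side")[:,:,::-1].copy()
for nm,(x0,y0,x1,y1) in dict(lever_handle=(268,152,316,200),knob_gearbox=(248,238,278,292),case=(190,225,235,258),reagent=(195,338,245,410),orange=(338,258,358,286),yellow=(343,200,360,222),beaker=(328,150,352,180)).items():
    r=cv2.matchTemplate(n[y0-8:y1+8,x0-8:x1+8],old[y0:y1,x0:x1],cv2.TM_CCOEFF_NORMED);_,v,_,l=cv2.minMaxLoc(r);print(nm,round(v,2),l[0]-8,l[1]-8)
```

```text
lever_handle 0.97 0 0
knob_gearbox 0.84 0 0
case 1.0 0 0
reagent 0.99 0 0
orange 0.89 0 1
yellow 0.79 -1 2
beaker 1.0 0 0
```

```bash
python3 -c "
from h import *
lids();print(ctrl.finish_job())"
```

```text
blob [372.8 272.7] 3467 [ 25.  27. 215.] [ 394.3 -251.6]
blob [265.1 274.6] 158 [ 17. 174. 247.] [391.   63.3]
the job is handed in; nothing more can be done
None
```

I put all five white jars upright, one per pocket, clamped them and tipped the cradle to 45°. I then brought it back level and handed the job in at about 96 s.

- **Clamping:** I turned the knob about 305° clockwise. The wrist torque rose to about 0.16 N m, above the 0.12 N m at which the clutch slips. The jaw moved about 8 mm and the jars shifted with it.
- **Tipping:** The tool position gave 45.2°, held for about 2.3 s. The return ended at the firm stop (22 N with almost no further movement), and I released the handle without moving it.
- **Mishap:** One jar landed on a divider with a 36 N reaction and leaned. I lifted it out, set it on the bench, centred it in the gripper and placed it again without contact.
- **Final checks:** All five lids were over their pockets, the jaw gap was still closed, and the lever and gearbox matched the first picture. The case, bottle, beaker and orange cap had not moved.
- **Checks that disagreed or were incomplete:**
    - The two cameras differed by about 6 mm in y, so I corrected for that from the gripper's position.
    - The yellow cap matched its first picture less well (0.79, about 2 px). The jar behind it had gone, and its earlier top-view position was unchanged, but the arm hid it in the very last top picture.
    - The lid match for jars 2 and 4 was less clean at the end (spread about 10, against 5.5 before tipping). My picture allowance was used up, so I did not look at the final state by eye.

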